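# Make up a gluing kit and a marking-out kit

## Robot

A 7-joint arm with a two-finger parallel gripper is mounted at the origin on a cart in front of the work surface, level with it; the furniture and walls round the work are solid. World frame = base frame: x ahead of the robot, y to its left, z up, the work surface at z = 0. Lengths are in mm, angles in rad, forces in N, time in s.
With the tool pointing down it reaches from about 400 to 900 mm from the base axis. Payload 5.5 kg.
Tool frame: the origin (TCP) lies at the very end of the fingers, on their centre line; the grasp point (between the pads) lies 19 mm behind it (bot.pinch_z is the distance from the TCP to the grasp point, in mm); z points along the fingers, y is the direction in which the jaws open and shut (so a half turn about z gives the same grasp; the last joint's range is limited). The gripper opens to 92 mm and grips with 3 to 60 N. Pads are 19 mm wide; open, the fingers measure 130 mm over their backs; the gripper's body (75 mm by 190 mm) begins 47 mm behind the grasp point.
Start: joints at [-0.88, 0.501, -0.427, 1.55, 0.221, 1.138, -0.21], TCP at [269.629, 591.439, 226.729] pointing down, gripper open.
Joint ranges: [-2.88, 2.88], [-0.31, 2.03], [-1.54, 1.56], [0.2, 2.42], [-1.41, 4.55], [0.19, 2.02], [-2.57, 2.57]. Speed limits (rad/s): [2.57, 2.57, 3.14, 3.14, 3.14, 3.14, 3.14].

## Interface

Orientations are given as a unit quaternion [x, y, z, w].
In Python, from bench import bot, optics gives the robot as it stands.
- The arm moves only by the tool send_rows, never from a script. Its argument "steps" is text: rows parted by semicolons, each of 7 numbers parted by spaces: the shift along the tool's x, y, z in mm, then the turn, a rotation vector about the tool's x, y, z in degrees, then the opening in per cent of the stroke, from 0 (shut) to 100 (fully open). In form: tx ty tz rx ry rz jaw; .... A call has exactly 10 rows; each row is the pose to reach, as a shift and turn from the pose commanded when the call began, along the tool's axes at that moment; what a row does not reach only later rows make up. A row lasts 1/10 s, in which the tool goes at most 50 mm and 8.59 degrees, less where a joint would pass 70% of its speed; a pose out of reach is approached as far as the arm can. A call with a gripper value outside its range is refused whole. The fingers move at their own pace and stop on an object; the grip force is fixed at half the most. Time passes only in rows, so rows that repeat a pose let the fingers close, or fill a call up. It gives the time, the measured TCP pose, the force and the opening at its end, in the units of the state.
- bot.sense(): the state, without advancing time (a new reading comes with each control period).
- optics.snapshot(name): name is "scene" or "side" or "wrist"; returns the picture (384x512x3 uint8, red, green, blue); there is no depth.
- optics.calibration(name): a dict with "fx", "fy", "cx", "cy" (pixels), "xyz" and "attitude" of the camera in the world. Camera axes: x right, y up, looking along -z (the intrinsics and any distortion apply to the point x, -y, -z); pixel columns grow to the right and rows downward; lengths in mm; the calibration is good to about 2 mm. A picture is of the moment at which its call begins: read the wrist's pose just before it. calibration takes no time and is no camera call; for the wrist camera it gives the pose at the moment of the call.
- bot.hand_in(): hands the job in, once; it reports no verdict.
The state is a dict: "time_s": time; "joints": joint angles; "qvel": joint speeds; "joint_torque": joint torques, N m; "ee_pos": TCP position; "tool_rot": TCP orientation; "wrist_force": force on the tool from outside, world axes, zero at the start; "torque": the same for the moment, N m; "width": finger opening in mm.
Only numpy, scipy, OpenCV 4.12 (cv2) and the standard library are available. Lean on these libraries where they do the work, as an engineer would, in place of code of your own. Each camera call takes 0.05 s, during which the arm holds its last target. There are 200 camera calls.

## Task

Make up the two kits for the next jobs. In the tray with the round well goes the gluing kit: the glue bottle standing in the well, the dark tapping block lying in the bay beside it and the wooden dowel lying in the notched rests. In the other tray goes the marking-out kit: the tape measure standing in its bay and the pencil lying in the notched rests. Keep the glue bottle upright throughout, and leave the cold chisel, the pliers and the sanding block where they are.

Things in the scene. Friction and masses are not known exactly. Their poses are not given: they have to be found in the camera images.
- gluing_tray: Fixed wooden tray (sizes in mm), board 128 (x) x 178 (y) x 9; origin mid-underside, z up. On the board: round well, ring 76 inside, 14 high, wall 5, centre (18, -45); bay 61 (x) x 84 (y), centre (18, 45), four corner fences 12 high, 5 thick; dowel rests along y at x = -44: two end blocks, notch floor 18 above the board, 24 wide, cheeks 9 higher, 146 between end stops, middle 86 open for fingers
- marking_tray: Fixed wooden tray, no well (mm): board 108 (x) x 188 (y) x 9; origin mid-underside, z up. On the board: tape bay 52 (x) x 116 (y), centre (21, 0), four corner fences 12 high, 5 thick (tape's length along y, either way round); pencil rests along y at x = -33: two end blocks, notch floor 18 above the board, 26 wide, cheeks 9 higher, 174 between end stops, middle 114 open for fingers
- glue_bottle: Cream glue bottle with a nozzle, standing, 190 mm high, 0.3 to 0.55 kg. Round: body 62 mm across up to z = 144, then a cap 30 across up to z = 165, then a nozzle 14 across. Origin: centre of the underside, z up. Grip it by the cap or the body.
- tapping_block: Dark brown hardwood block, 45 (x) by 70 (y) by 45 (z) mm, about 0.1 kg, lying on the mat. Origin: centre of the underside, z up, y along its length.
- dowel: Pale wooden dowel, 10 mm thick and 130 mm long, about 15 g, lying on the thin dark mat; it does not roll. Origin: middle of the underside, y along its length.
- pencil: Red flat carpenter's pencil with a sharpened wooden end, 12 mm wide (x), 8 mm high (z), 158 mm long (y), about 15 g, lying flat on the mat (2 mm thick). Origin: middle of the underside, y along its length.
- tape_measure: Yellow and black tape measure standing on its base, 38 thick (x), 102 long (y), 65 mm high, about 0.3 kg. Origin: centre of its outline, underside, z up. The case, flat sides 36 apart, reaches from y = -23 to +51; the blade's end sticks out low in front, y = -51 to -23. Grip the case across x, at about y = +14.
- cold_chisel: Dark steel cold chisel, 24 by 200 by 16 mm, lying on the bench nearer to the robot than the trays. Leave it alone. (The vice to its left stands up to 0.28 m above the bench, the tool chest at the far right up to 0.21 m.) Origin: middle of the underside, y along its length.
- pliers: Combination pliers with blue handles, 56 by 165 by 12 mm, lying on the bench near the stock. Leave them alone. Origin: middle of the underside, y along their length.
- sanding_block: Cork sanding block, 60 by 111 by 30 mm, lying at the far side of the bench. Leave it alone. Origin: centre of the underside, y along its length.

How it is judged (in metres and radians):
At the end, for the whole second after the job is handed in: Bottle upright in the well, block flat in its bay, tape upright in its bay: each on the base board within 12 mm of its place, block and tape within 0.25 rad of the bay. Dowel and pencil down in the notches of their rests, within 14 mm and 0.15 rad. All at rest (x of glue_bottle in the frame of gluing_tray between 0.006 and 0.03 m and y of glue_bottle in the frame of gluing_tray between -0.057 and -0.033 m and z of glue_bottle in the frame of gluing_tray between 0.005 and 0.013 m and linear speed of each of glue_bottle, tapping_block, dowel, tape_measure, pencil below 0.02 m/s and angle between each of glue_bottle, tapping_block, tape_measure's own z axis and vertical below 0.1 rad and x of tapping_block in the frame of gluing_tray between 0.006 and 0.03 m and y of tapping_block in the frame of gluing_tray between 0.033 and 0.057 m and z of tapping_block in the frame of gluing_tray between 0.005 and 0.013 m and angle between the y axis of tapping_block and the y axis of gluing_tray, either way round below 0.25 rad and x of dowel in the frame of gluing_tray between -0.058 and -0.03 m and y of dowel in the frame of gluing_tray between -0.014 and 0.014 m and z of dowel in the frame of gluing_tray between 0.022 and 0.0345 m and angle between the y axis of dowel and the y axis of gluing_tray, either way round below 0.15 rad and x of tape_measure in the frame of marking_tray between 0.009 and 0.033 m and y of tape_measure in the frame of marking_tray between -0.012 and 0.012 m and z of tape_measure in the frame of marking_tray between 0.005 and 0.013 m and angle between the y axis of tape_measure and the y axis of marking_tray, either way round below 0.25 rad and x of pencil in the frame of marking_tray between -0.047 and -0.019 m and y of pencil in the frame of marking_tray between -0.014 and 0.014 m and z of pencil in the frame of marking_tray between 0.022 and 0.0345 m and angle between the y axis of pencil and the y axis of marking_tray, either way round below 0.15 rad); the robot touches nothing.
It fails at once if the glue bottle was tipped by more than about 30 degrees (angle between glue_bottle's own z axis and vertical above 0.55 rad).
It fails at once if the cold chisel was moved by more than 25 mm (distance of cold_chisel from where it was at the start of the episode above 0.025 m).
It fails at once if the pliers was moved by more than 25 mm (distance of pliers from where it was at the start of the episode above 0.025 m).
It fails at once if the sanding block was moved by more than 25 mm (distance of sanding_block from where it was at the start of the episode above 0.025 m).
It also fails if it takes over 125 s, if anything falls off the work surface, if the arm or the gripper's body presses on something with over 40 N, if the wrist force passes 120 N, or if a joint passes its speed limit or range.

## Working session

There is one attempt and no reset: what is moved stays moved. The work goes in short steps, Python scripts to look and compute and a tool call to move; the robot and the scene stay as the last step left them, time stands still between calls to the robot, and variables do not carry over. Pictures are saved under pics/ and viewed, about 12 in all and at most 16, crops included, and the job is handed in when it is done.

Besides the shell and the picture viewer there is one more tool, called after "Emit:" by a JSON object that holds its "name" and its "arguments", one argument or row to a line. send_rows: Moves the arm, as the interface text tells. Its arguments: {"type":"object","properties":{"steps":{"type":"string"}},"required":["steps"]}

```bash
ls; mkdir -p pics; python3 - <<'E'
from bench import bot, optics
import cv2
s=bot.sense();print(s)
for n in("scene","side","wrist"):
    print(n,optics.calibration(n))
    cv2.imwrite(f"pics/{n}0.png",optics.snapshot(n)[:,:,::-1])
E
```

```text
pics
{'time_s': 0.0, 'joints': array([-0.87978503,  0.5018118 , -0.42675553,  1.55142795,  0.22080278,
        1.13829922, -0.21030287]), 'qvel': array([-7.54978877e-04,  4.52871130e-05,  4.59280795e-04, -1.34943190e-03,
       -2.24322855e-03, -6.27449488e-04,  1.80973518e-05]), 'joint_torque': array([ 5.46003264e-06, -5.66592264e+01, -5.81618965e+00, -2.79115480e+01,
       -6.86267554e-02,  3.03290540e-02,  1.73557537e-04]), 'ee_pos': array([269.45026761, 590.76669461, 225.70697892]), 'tool_rot': array([ 2.12269516e-01,  9.77210702e-01, -9.21166040e-04, -2.20746827e-04]), 'wrist_force': array([-0.30195354, -0.1661868 ,  0.440866  ]), 'torque': array([-0.00384237,  0.0679321 , -0.02857893]), 'width': 91.72943487417758}
scene {'fx': 386.67383443246746, 'fy': 386.67383443246746, 'cx': 255.86639213073164, 'cy': 185.69504084800857, 'xyz': array([1154.73572516, -327.54839782,  724.64562673]), 'attitude': array([0.30086335, 0.22402958, 0.53814899, 0.75477656])}
side {'fx': 362.7895082567658, 'fy': 362.7895082567658, 'cx': 254.0655554235959, 'cy': 189.2457342205814, 'xyz': array([529.28980424, 766.81492532, 569.53484726]), 'attitude': array([-0.00645476,  0.49237563,  0.87029548, -0.01050472])}
wrist {'fx': 294.8924934571209, 'fy': 294.8924934571209, 'cx': 256.75411528272184, 'cy': 193.40881068425188, 'xyz': array([210.16311824, 619.11145483, 383.39592418]), 'attitude': array([-0.10378832, -0.06543724,  0.53624755,  0.83509552])}
```

View pics/scene0.png

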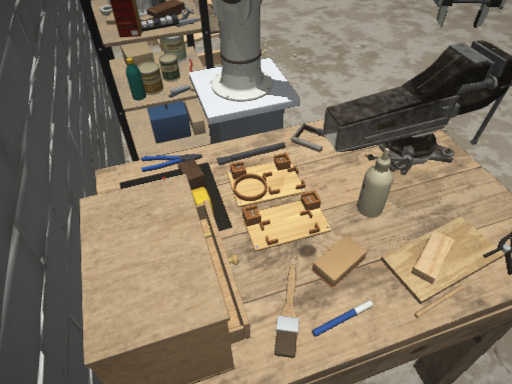

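View pics/side0.png

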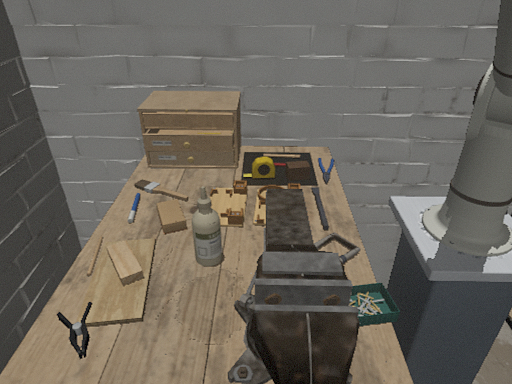

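View pics/wrist0.png

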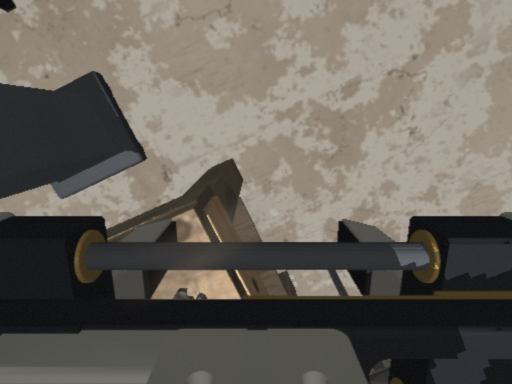

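The scene view shows the gluing tray (ring at 250,187), marking tray (288,222), bottle (375,188), and mat with the stock (150–230,160–225), partly hidden by the chest. The side view shows the tape (263,168), block (300,172), pencil (280,155) and dowel on the mat. The wrist view shows only the floor. I'll localise roughly and enlarge the stock.

```bash
cat > h.py <<'E'
import numpy as np, cv2
from scipy.spatial.transform import Rotation as R
from bench import bot, optics
def ray(c,uv):
    uv=np.atleast_2d(uv).astype(float)
    d=np.c_[(uv[:,0]-c["cx"])/c["fx"],-(uv[:,1]-c["cy"])/c["fy"],-np.ones(len(uv))]
    return R.from_quat(c["attitude"]).apply(d)
def onz(c,uv,z):
    d=ray(c,uv);o=np.array(c["xyz"]);return o+d*((z-o[2])/d[:,2:])
def proj(c,P):
    p=R.from_quat(c["attitude"]).inv().apply(np.atleast_2d(P)-c["xyz"])
    return np.c_[c["cx"]+c["fx"]*p[:,0]/-p[:,2],c["cy"]-c["fy"]*p[:,1]/-p[:,2]]
def state():
    s=bot.sense();print("t",round(s["time_s"],2),"tcp",s["ee_pos"].round(1),"F",s["wrist_force"].round(1),"w",round(s["width"],1));print(R.from_quat(s["tool_rot"]).as_matrix().round(3).tolist());return s
E
python3 - <<'E'
from h import *
S=optics.calibration("scene");D=optics.calibration("side")
def p(n,c,uv,z):print(n,onz(c,uv,z).round().tolist())
p("ring",S,[(250,187)],23);p("ring side",D,[(262,205)],23)
p("marktray corners board",S,[(244,210),(315,205),(329,228),(255,245)],9)
p("bottle base",S,[(372,213)],0);p("bottle base side",D,[(210,262)],0)
p("bottle cap",S,[(384,160)],155);p("bottle cap side",D,[(203,197)],155)
p("mat side corners",D,[(243,153),(314,153),(318,186),(240,183)],2)
p("tape",D,[(263,178)],2);p("block",D,[(301,180)],2);p("pencil/dowel",D,[(285,156)],10)
p("pliers",S,[(172,161)],5);p("chisel",S,[(220,160),(285,148)],8);p("chest",D,[(148,165),(238,165)],0)
a=cv2.resize(cv2.imread("pics/side0.png")[140:232,130:350],(770,322),interpolation=cv2.INTER_CUBIC)
b=cv2.resize(cv2.imread("pics/scene0.png")[140:250,115:340],(770,376),interpolation=cv2.INTER_CUBIC)[:275]
cv2.imwrite("pics/c1.png",np.vstack([a,b]))
E
```

```text
ring [[508.0, -135.0, 23.0]]
ring side [[528.0, -60.0, 23.0]]
marktray corners board [[564.0, -169.0, 9.0], [606.0, 0.0, 9.0], [682.0, 1.0, 9.0], [670.0, -177.0, 9.0]]
bottle base [[669.0, 124.0, 0.0]]
bottle base side [[646.0, 144.0, 0.0]]
bottle cap [[649.0, 129.0, 155.0]]
bottle cap side [[655.0, 112.0, 155.0]]
mat side corners [[600.0, -433.0, 2.0], [341.0, -439.0, 2.0], [357.0, -201.0, 2.0], [598.0, -214.0, 2.0]]
tape [[526.0, -248.0, 2.0]]
block [[406.0, -238.0, 2.0]]
pencil/dowel [[449.0, -395.0, 10.0]]
pliers [[324.0, -303.0, 5.0]]
chisel [[368.0, -177.0, 8.0], [381.0, 11.0, 8.0]]
chest [[921.0, -334.0, 0.0], [612.0, -341.0, 0.0]]
```

View pics/c1.png

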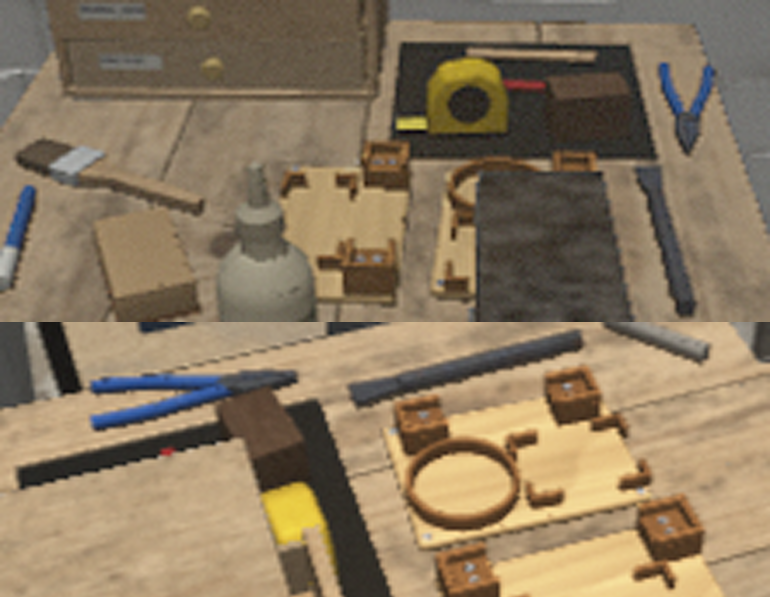

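The crop shows: dowel along world x at the back of the mat, red pencil behind the tape and block, tape with blade toward +x. The trays are roughly aligned with the world, with the rests on the robot side. Next I'll get the wrist camera geometry and plan an overview pose.

```bash
cat >> h.py <<'E'
def go(x,y,z,az=None,s=None):
    """shift/turn in tool axes to put the TCP at x,y,z pointing down, tool x at azimuth az (deg)"""
    s=s or bot.sense();r=R.from_quat(s["tool_rot"]);t=r.inv().apply(np.array([x,y,z])-s["ee_pos"])
    if az is None: X=r.as_matrix()[:,0];az=np.degrees(np.arctan2(X[1],X[0]))
    a=np.radians(az);m=np.array([[np.cos(a),np.sin(a),0],[np.sin(a),-np.cos(a),0],[0,0,-1]])
    print("GO",(x,y,z,round(az,1)),"shift",t.round(1),"turn",np.degrees((r.inv()*R.from_matrix(m)).as_rotvec()).round(1))
E
python3 - <<'E'
from h import *
s=state();c=optics.calibration("wrist");r=R.from_quat(s["tool_rot"]).inv()
print("cam in tool",r.apply(c["xyz"]-s["ee_pos"]).round(1),"axes",(r*R.from_quat(c["attitude"])).as_matrix().round(3).tolist())
D=optics.calibration("side");print(onz(D,[(150,148),(300,147),(245,150)],0).round())
go(400,350,340,110);go(450,-150,340,80)
E
```

```text
t 0.15 tcp [269.5 590.9 225.9] F [-0.4 -1.1  0.1] w 91.7
[[-0.91, 0.415, -0.001], [0.415, 0.91, -0.001], [0.0, -0.001, -1.0]]
cam in tool [  65.7    0.9 -157.6] axes [[-0.002, 0.97, 0.244], [1.0, 0.002, 0.001], [0.0, 0.244, -0.97]]
[[ 952. -473.    0.]
 [ 387. -495.    0.]
 [ 594. -463.    0.]]
GO (400, 350, 340, 110) shift [-218.7 -165.2 -113.8] turn [-0.1  0.  45.5]
GO (450, -150, 340, 80) shift [-471.6 -599.4 -113.2] turn [-0.1  0.1 75.5]
```

Emit:
{"name": "send_rows", "arguments": {
  "steps": "0 0 -50 0 0 0 100;0 0 -100 0 0 0 100;0 0 -115 0 0 0 100;-50 -38 -115 0 0 9 100;-90 -68 -115 0 0 18 100;-130 -98 -115 0 0 26 100;-170 -128 -115 0 0 34 100;-219 -165 -115 0 0 45 100;-219 -165 -115 0 0 45 100;-219 -165 -115 0 0 45 100"
}}

```text
time_s: 1.15
ee_pos: [403.2, 346.1, 341.5]
tool_rot: [0.573, 0.819, -0.001, 0.001]
wrist_force: [-0.1, 0.8, -0.1]
width: 92.2
```

```bash
python3 - <<'E'
from h import *
s=state();print(s["joints"].round(2))
go(500,50,340,55);go(420,-310,330,0)
E
```

```text
t 1.15 tcp [403.2 346.1 341.5] F [-0.1  0.8 -0.1] w 92.2
[[-0.343, 0.939, 0.001], [0.939, 0.343, -0.002], [-0.002, 0.0, -1.0]]
[-0.57  0.17 -0.22  1.71  0.04  1.27 -0.45]
GO (500, 50, 340, 55) shift [-311.3  -10.5    2.1] turn [ 0.1  0.1 55. ]
GO (420, -310, 330, 0) shift [-622.1 -209.1   12.8] turn [1.0e-01 1.0e-01 1.1e+02]
```

Emit:
{"name": "send_rows", "arguments": {
  "steps": "-50 -2 0 0 0 8 100;-100 -4 0 0 0 16 100;-150 -6 0 0 0 24 100;-200 -8 0 0 0 32 100;-250 -10 0 0 0 40 100;-311 -10 2 0 0 48 100;-365 -40 4 0 0 56 100;-415 -70 6 0 0 64 100;-460 -100 8 0 0 72 100;-505 -130 10 0 0 80 100"
}}

```text
time_s: 2.15
ee_pos: [464.0, -130.8, 332.8]
tool_rot: [0.965, 0.262, 0.0, -0.0]
wrist_force: [1.5, 0.1, 0.3]
width: 92.0
```

```bash
python3 - <<'E'
from h import *
s=state();print(s["joints"].round(2))
go(420,-310,330,0)
E
```

```text
t 2.15 tcp [ 464.  -130.8  332.8] F [1.5 0.1 0.3] w 92.0
[[0.862, 0.506, 0.0], [0.506, -0.862, 0.0], [0.0, -0.0, -1.0]]
[-0.04  0.07  0.28  1.84 -0.02  1.24 -0.8 ]
GO (420, -310, 330, 0) shift [-128.7  132.3    2.7] turn [-0.  -0.  30.4]
```

Emit:
{"name": "send_rows", "arguments": {
  "steps": "-32 32 0 0 0 8 100;-64 64 0 0 0 16 100;-96 98 0 0 0 24 100;-129 132 3 0 0 30.5 100;-129 132 3 0 0 30.5 100;-129 132 3 0 0 30.5 100;-129 132 3 0 0 30.5 100;-129 132 3 0 0 30.5 100;-129 132 3 0 0 30.5 100;-129 132 3 0 0 30.5 100"
}}

```text
time_s: 3.15
ee_pos: [420.1, -309.1, 330.2]
tool_rot: [1.0, 0.001, 0.0, -0.0]
wrist_force: [0.4, -0.3, -0.4]
width: 92.0
```

```bash
python3 - <<'E'
from h import *
import pickle
s=state();c=optics.calibration("wrist");im=optics.snapshot("wrist")[:,:,::-1].copy()
pickle.dump((c,im),open("w1.pkl","wb"))
cv2.imwrite("pics/w1.png",cv2.resize(im[:260],(768,390),interpolation=cv2.INTER_CUBIC))
E
```

```text
t 3.15 tcp [ 420.1 -309.1  330.2] F [ 0.4 -0.3 -0.4] w 92.0
[[1.0, 0.002, 0.0], [0.002, -1.0, 0.0], [0.0, -0.0, -1.0]]
```

View pics/w1.png

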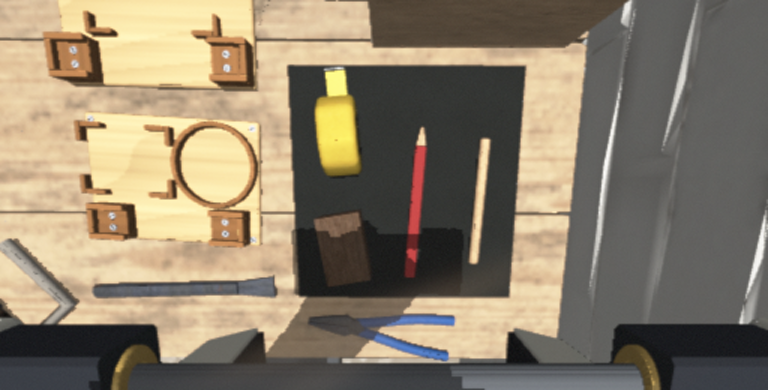

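The wrist view shows everything. In view pixels, the pencil runs (421,127)–(410,276), the dowel (485,139)–(474,263), the tape has its case at (338,135) with the blade up (+x), and the block is at (342,248). The gluing tray ring is at (214,165) and its rests at (112,222)/(229,228). The marking tray is cut off at the top.

```bash
cat > m.py <<'E'
from h import *
import pickle,sys
c,im=pickle.load(open("w1.pkl","rb"));h=cv2.cvtColor(im,cv2.COLOR_BGR2HSV)
def big(m,roi):
    z=np.zeros_like(m);x0,y0,x1,y1=roi;z[y0:y1,x0:x1]=m[y0:y1,x0:x1]
    k,_=cv2.findContours(z,cv2.RETR_EXTERNAL,cv2.CHAIN_APPROX_NONE);return max(k,key=cv2.contourArea)
def rect(n,k,z):
    P=onz(c,k.reshape(-1,2),z)[:,:2].astype(np.float32);r=cv2.minAreaRect(P)
    b=cv2.boxPoints(r);e=[b[1]-b[0],b[2]-b[1]];L=max(e,key=np.linalg.norm)
    print(n,"c",np.round(r[0],1),"size",np.round(r[1],1),"long az",np.degrees(np.arctan2(L[1],L[0])).round(1)%180)
red=cv2.inRange(h,(0,90,40),(8,255,255))|cv2.inRange(h,(170,90,40),(180,255,255))
rect("pencil red",big(red,(255,70,310,190)),10)
print("pencil ends",onz(c,np.array([(421,127),(410,276)])/1.5,8).round(1).tolist())
pale=cv2.inRange(h,(5,40,90),(30,200,255))
rect("dowel",big(pale,(305,80,335,185)),10)
yel=cv2.inRange(h,(20,120,80),(35,255,255));k=big(yel,(200,40,250,125));
rect("tape@67",k,67)
for v in range(44,122,6):
    q=k.reshape(-1,2);q=q[abs(q[:,1]-v)<1];print(v,q[:,0].min(),q[:,0].max(),end=" | ")
print()
blk=(cv2.inRange(h,(0,60,30),(15,255,255)));rect("block@47",big(blk,(205,135,252,195)),47)
# ring
print("blk cnt",cv2.approxPolyDP(big(blk,(205,135,252,195)),3,True).reshape(-1,2).tolist())
E
python3 m.py; python3 - <<'E'
import cv2,numpy as np
im=cv2.imread("pics/w1.png");cv2.imwrite("pics/w1c.png",np.hstack([cv2.resize(im[95:310,40:270],None,fx=2.2,fy=2.2),cv2.resize(im[60:295,300:400],None,fx=2.2,fy=2.013)[:473]]))
E
```

```text
pencil red c [ 448.9 -338.9] size [ 13.9 139.6] long az 176.0
pencil ends [[536.4, -344.6, 8.0], [380.3, -335.6, 8.0]]
dowel c [ 460.7 -407.3] size [ 11.5 130.1] long az 177.2
tape@67 c [ 532.3 -263.2] size [87.2 37.6] long az 4.9Traceback (most recent call last):
  File "m.py", line 19, in <module>
    q=k.reshape(-1,2);q=q[abs(q[:,1]-v)<1];print(v,q[:,0].min(),q[:,0].max(),end=" | ")
                                                   ~~~~~~~~~~^^
    return umr_minimum(a, axis, None, out, keepdims, initial, where)
ValueError: zero-size array to reduction operation minimum which has no identity
```

View pics/w1c.png

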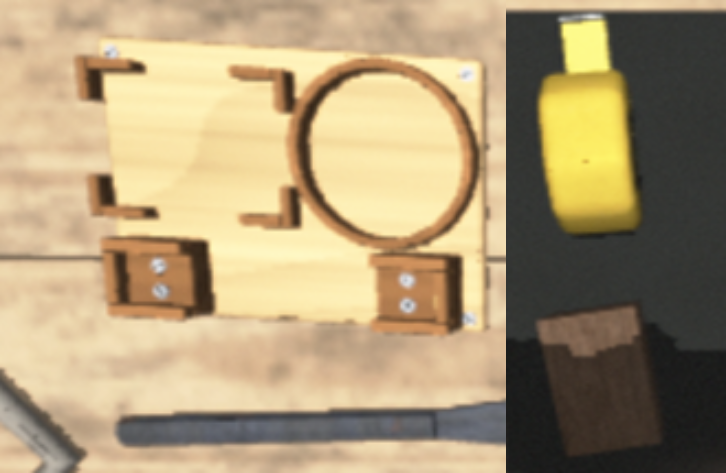

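```bash
cat > m2.py <<'E'
from h import *
import pickle
c,im=pickle.load(open("w1.pkl","rb"))
A=lambda *p:[((x/2.2+40)/1.5,(y/2.2+95)/1.5) for x,y in p]
B=lambda *p:[(((x-506)/2.2+300)/1.5,(y/2.013+60)/1.5) for x,y in p]
q=onz(c,A((159,278.5),(406.5,292.5)),27);m=q.mean(0);d=q[0]-q[1];yaw=np.degrees(np.arctan2(-d[0],d[1]))
print("rest screws",q.round(1).tolist(),"mid",m.round(1),"yaw",yaw.round(2),"len",np.linalg.norm(d).round(1))
r=R.from_euler("z",yaw,degrees=True)
o=m-r.apply([-44,0,27]);print("tray origin from rests",o.round(1),"well",(o+r.apply([18,-45,0])).round(1),"bay",(o+r.apply([18,45,0])).round(1))
print("ring top",onz(c,A((383,152)),23).round(1))
print("fence outer corners",onz(c,A((77,58),(290,70),(297,227),(91,212)),21).round(1).tolist(), "mean",onz(c,A((77,58),(290,70),(297,227),(91,212)),21).mean(0).round(1))
print("board corners",onz(c,A((103,40),(484,65),(487,330)),9).round(1).tolist())
q=onz(c,B((537,320),(637,303),(662,440),(568,455)),47);print("block",q.round(1).tolist(),q.mean(0).round(1))
print("tape blade tip",onz(c,B((581,17)),12).round(1),"case ends top",onz(c,B((582,72),(598,233)),50).round(1).tolist(),"edges@67",onz(c,B((541,150),(633,150)),67).round(1).tolist())
print("chisel",onz(c,A((118,430),(505,420)),10).round(1).tolist())
E
python3 m2.py
```

```text
rest screws [[442.0, -25.7, 27.0], [435.5, -141.5, 27.0]] mid [438.7 -83.6  27. ] yaw -3.23 len 116.0
tray origin from rests [482.7 -86.1   0. ] well [ 498.1 -132.1    0. ] bay [503.2 -42.2   0. ]
ring top [[ 499.4 -135.    23. ]]
fence outer corners [[540.2, 0.0, 21.0], [535.1, -95.5, 21.0], [465.5, -90.6, 21.0], [472.3, 5.1, 21.0]] mean [503.3 -45.2  21. ]
board corners [[549.4, -5.4, 9.0], [538.6, -180.3, 9.0], [415.0, -173.2, 9.0]]
block [[446.5, -237.8, 47.0], [454.7, -282.8, 47.0], [386.2, -293.4, 47.0], [378.3, -249.6, 47.0]] [ 416.4 -265.9   47. ]
tape blade tip [[ 590.3 -257.6   12. ]] case ends top [[559.0, -261.4, 50.0], [487.8, -266.4, 50.0]] edges@67 [[523.7, -245.6, 67.0], [523.7, -283.3, 67.0]]
chisel [[364.2, 17.0, 10.0], [369.5, -179.5, 10.0]]
```

```bash
python3 - <<'E'
from h import *
go(525,-220,330,5)
E
```

```text
GO (525, -220, 330, 5) shift [105.1 -89.2   0.2] turn [-0.  -0.  -4.9]
```

Emit:
{"name": "send_rows", "arguments": {
  "steps": "40 -30 0 0 0 -5 100;75 -60 0 0 0 -5 100;105 -89 0 0 0 -5 100;105 -89 0 0 0 -5 100;105 -89 0 0 0 -5 100;105 -89 0 0 0 -5 100;105 -89 0 0 0 -5 100;105 -89 0 0 0 -5 100;105 -89 0 0 0 -5 100;105 -89 0 0 0 -5 100"
}}

```text
time_s: 4.2
ee_pos: [524.4, -221.4, 330.2]
tool_rot: [0.999, 0.043, 0.0, -0.0]
wrist_force: [-0.4, 0.8, 0.5]
width: 91.9
```

```bash
python3 - <<'E'
from h import *
import pickle
s=state();c=optics.calibration("wrist");im=optics.snapshot("wrist")[:,:,::-1].copy()
pickle.dump((c,im),open("w2.pkl","wb"))
cv2.imwrite("pics/w2.png",cv2.resize(im[:260],(768,390),interpolation=cv2.INTER_CUBIC))
go(525,-264,150,5);go(525,-264,22,5)
# wall: triangulate matches between w1 and w2
c1,im1=pickle.load(open("w1.pkl","rb"))
S=cv2.SIFT_create(contrastThreshold=0.005);k1,d1=S.detectAndCompute(im1,None);k2,d2=S.detectAndCompute(im,None)
def P(c):
    Rw=R.from_quat(c["attitude"]).as_matrix().T;F=np.diag([1,-1,-1]);K=np.array([[c["fx"],0,c["cx"]],[0,c["fy"],c["cy"]],[0,0,1]]);M=F@Rw;return K@np.c_[M,-M@c["xyz"]]
out=[]
for a,b in cv2.BFMatcher().knnMatch(d1,d2,k=2):
    if a.distance<.8*b.distance:
        u=k1[a.queryIdx].pt;v=k2[a.trainIdx].pt
        if u[0]<370 or u[1]>210: continue
        X=cv2.triangulatePoints(P(c1),P(c),np.array(u).reshape(2,1),np.array(v).reshape(2,1));X=(X[:3]/X[3]).ravel()
        e=np.abs(proj(c1,X)[0]-u).max()+np.abs(proj(c,X)[0]-v).max()
        if e<2: out.append((*X.round(),*np.round(u)))
for o in sorted(out,key=lambda o:-o[1]): print([int(x) for x in o])
E
```

```text
t 4.2 tcp [ 524.4 -221.4  330.2] F [-0.4  0.8  0.5] w 91.9
[[0.996, 0.086, 0.0], [0.086, -0.996, 0.0], [0.0, -0.0, -1.0]]
GO (525, -264, 150, 5) shift [ -3.2  42.6 180.2] turn [-0. -0. -0.]
GO (525, -264, 22, 5) shift [ -3.2  42.6 308.2] turn [-0. -0. -0.]
[592, -479, 0, 370, 47]
[549, -487, 1, 372, 77]
[556, -487, -2, 372, 72]
[561, -488, -1, 374, 68]
[501, -492, 1, 372, 109]
[511, -492, 0, 373, 102]
[557, -492, -1, 376, 71]
[533, -493, 0, 375, 87]
[561, -494, 0, 378, 68]
[517, -495, -1, 376, 98]
[548, -498, -2, 379, 78]
[548, -498, -2, 379, 78]
[554, -498, -1, 379, 73]
[505, -499, -2, 377, 106]
[589, -532, 35, 417, 42]
[580, -536, 28, 417, 51]
[523, -537, 109, 445, 87]
[523, -537, 109, 445, 87]
```

View pics/w2.png

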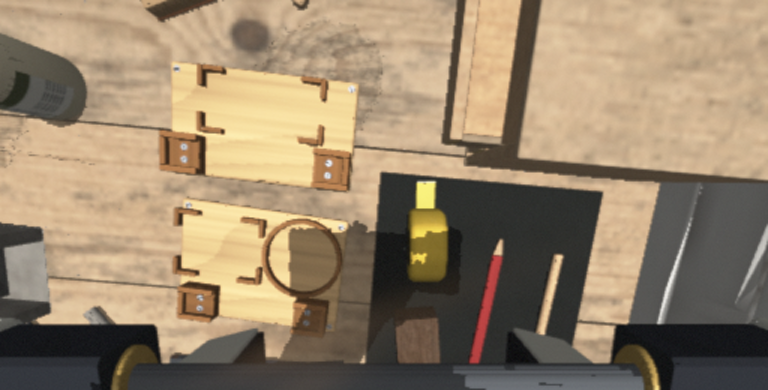

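The second view shows the marking tray with rests at (183,153)/(328,169) and fences at (200,65)…(320,142). The wall is at y≈-536, so it clears the dowel grasp.

```bash
python3 - <<'E'
from h import *
import pickle
c,im=pickle.load(open("w2.pkl","rb"))
V=lambda *p:np.array(p)/1.5
q=onz(c,V((183.5,153),(328.5,168.5)),27);m=q.mean(0);d=q[0]-q[1];yaw=np.degrees(np.arctan2(-d[0],d[1]))
r=R.from_euler("z",yaw,degrees=True);o=m-r.apply([-33,0,27])
print("rests mid",m.round(1),"yaw",yaw.round(2),np.linalg.norm(d).round(1),"origin",o.round(1),"bay",(o+r.apply([21,0,0])).round(1))
q=onz(c,V((172,62),(357,82),(346,190)),9);print("board",q.round(1).tolist(),"centre",((q[0]+q[2])/2).round(1))
q=onz(c,V((199,65),(327,78),(322,144),(197,132)),21);print("fences",q.round(1).tolist(),q.mean(0).round(1))
print("tape case@67",onz(c,V((411,245),(446,245)),67).round(1).tolist(),"tip",onz(c,V((426,181)),12).round(1),"near end",onz(c,V((429,282)),50).round(1))
print("gluing screws",onz(c,V((199.5,300),(309,316)),27).mean(0).round(1),"ring",onz(c,V((301,257)),23).round(1))
print("drawer",onz(c,V((452,143),(500,143)),100).round(1).tolist())
E
```

```text
rests mid [595.5 -84.8  27. ] yaw -1.05 144.8 origin [628.5 -85.4   0. ] bay [649.5 -85.8   0. ]
board [[682.6, 4.5, 9.0], [679.9, -178.9, 9.0], [574.0, -174.6, 9.0]] centre [628.3 -85.    9. ]
fences [[679.8, -26.9, 21.0], [678.7, -150.5, 21.0], [617.4, -148.7, 21.0], [618.2, -23.8, 21.0]] [648.5 -87.5  21. ]
tape case@67 [[529.9, -244.7, 67.0], [532.7, -278.0, 67.0]] tip [[ 590.3 -257.5   12. ]] near end [[ 491.4 -267.8   50. ]]
gluing screws [441.3 -85.   27. ] ring [[ 501.  -132.4   23. ]]
drawer [[622.6, -267.9, 100.0], [626.0, -307.8, 100.0]]
```

Emit:
{"name": "send_rows", "arguments": {
  "steps": "-3 43 50 0 0 0 100;-3 43 100 0 0 0 100;-3 43 150 0 0 0 100;-3 43 180 0 0 0 100;-3 43 205 0 0 0 100;-3 43 230 0 0 0 100;-3 43 255 0 0 0 100;-3 43 280 0 0 0 100;-3 43 300 0 0 0 100;-3 43 308 0 0 0 100"
}}

```text
time_s: 5.25
ee_pos: [524.0, -263.4, 19.9]
tool_rot: [0.999, 0.044, -0.002, -0.001]
wrist_force: [0.8, -0.5, -0.3]
width: 91.9
```

```bash
python3 - <<'E'
from h import *
s=state();print(s["joints"].round(2))
go(525,-264,22,5)
E
```

```text
t 5.25 tcp [ 524.  -263.4   19.9] F [ 0.8 -0.5 -0.3] w 91.9
[[0.996, 0.087, -0.003], [0.087, -0.996, 0.001], [-0.003, -0.002, -1.0]]
[ 0.19  0.65  0.3   1.86 -0.29  0.68 -0.82]
GO (525, -264, 22, 5) shift [ 0.9  0.7 -2.1] turn [-0.1  0.2 -0. ]
```

Emit:
{"name": "send_rows", "arguments": {
  "steps": "0 0 0 0 0 0 30;0 0 0 0 0 0 20;0 0 0 0 0 0 15;0 0 0 0 0 0 15;0 0 0 0 0 0 15;0 0 0 0 0 0 15;0 0 -15 0 0 0 15;0 0 -45 0 0 0 15;0 0 -80 0 0 0 15;0 0 -120 0 0 0 15"
}}

```text
time_s: 6.25
ee_pos: [524.0, -263.5, 142.9]
tool_rot: [0.999, 0.043, -0.001, -0.001]
wrist_force: [0.9, -0.8, -3.9]
width: 35.4
```

```bash
python3 - <<'E'
from h import *
s=state();go(525,-140,140,89);go(649,-101.5,140,89)
E
```

```text
t 6.25 tcp [ 524.  -263.5  142.9] F [ 0.9 -0.8 -3.9] w 35.4
[[0.996, 0.087, -0.003], [0.087, -0.996, 0.001], [-0.003, -0.001, -1.0]]
GO (525, -140, 140, 89) shift [  11.7 -123.     3. ] turn [ -0.2   0.1 -84. ]
GO (649, -101.5, 140, 89) shift [ 138.6 -150.6    2.7] turn [ -0.2   0.1 -84. ]
```

Emit:
{"name": "send_rows", "arguments": {
  "steps": "3 -25 0 0 0 -8 15;6 -55 0 0 0 -16 15;9 -85 0 0 0 -24 15;12 -123 0 0 0 -32 15;40 -130 0 0 0 -40 15;65 -136 0 0 0 -48 15;90 -142 0 0 0 -56 15;115 -148 0 0 0 -64 15;139 -151 0 0 0 -72 15;139 -151 0 0 0 -80 15"
}}

```text
time_s: 7.25
ee_pos: [653.5, -99.6, 142.6]
tool_rot: [0.735, 0.678, 0.001, 0.001]
wrist_force: [-0.5, 0.2, -2.5]
width: 34.9
```

```bash
python3 - <<'E'
from h import *
s=state();print(s["joints"].round(2));go(649,-101.5,60,89)
im=optics.snapshot("wrist")[:,:,::-1];cv2.imwrite("pics/w3.png",im)
E
```

```text
t 7.25 tcp [653.5 -99.6 142.6] F [-0.5  0.2 -2.5] w 34.9
[[0.079, 0.997, 0.002], [0.997, -0.079, 0.0], [0.001, 0.002, -1.0]]
[ 0.1   0.57  0.02  1.61 -0.01  0.97  0.04]
GO (649, -101.5, 60, 89) shift [-2.3 -4.5 82.6] turn [ 0.1 -0.  -3.5]
```

View pics/w3.png

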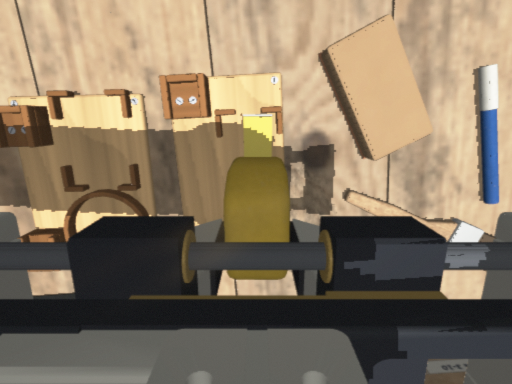

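The tape hangs straight with its blade tip at (258,115). The far fences are at (215,112)/(282,108) and the rest at (186,98). The cork block at (385,85) is well clear.

```bash
python3 - <<'E'
from h import *
s=state();c=optics.calibration("wrist")
print("tip",onz(c,[(244,117),(272,117)],142.6-20+12).round(1).tolist(), "fence corners",onz(c,[(215,112),(282,108)],21).round(1).tolist(),"rest screws",onz(c,[(186,100)],27).round(1), "board",onz(c,[(282,73)],9).round(1))
E
```

```text
t 7.3 tcp [ 651.5 -100.8  142.2] F [-0.7  0.2 -3.3] w 34.9
[[0.074, 0.997, -0.0], [0.997, -0.074, -0.0], [-0.0, -0.0, -1.0]]
tip [[649.4, -33.1, 134.6], [664.6, -34.2, 134.6]] fence corners [[618.6, -25.6, 21.0], [679.7, -26.7, 21.0]] rest screws [[595.  -13.7  27. ]] board [[682.4   4.6   9. ]]
```

```bash
python3 - <<'E'
from h import *
go(649,-103,60,89);go(649,-103,27.5,89)
E
```

```text
GO (649, -103, 60, 89) shift [-2.4 -2.3 82.2] turn [-0.   0.  -3.2]
GO (649, -103, 27.5, 89) shift [ -2.3  -2.3 114.7] turn [-0.   0.  -3.2]
```

Emit:
{"name": "send_rows", "arguments": {
  "steps": "-1 -1 30 0 0 -3 15;-2 -2 60 0 0 -3 15;-2 -2 80 0 0 -3 15;-2 -2 90 0 0 -3 15;-2 -2 100 0 0 -3 15;-2 -2 108 0 0 -3 15;-2 -2 113 0 0 -3 15;-2 -2 115 0 0 -3 15;-2 -2 115 0 0 -3 15;-2 -2 115 0 0 -3 15"
}}

```text
time_s: 8.3
ee_pos: [646.8, -105.5, 33.7]
tool_rot: [0.721, 0.693, -0.002, -0.0]
wrist_force: [-19.0, 0.7, 40.0]
width: 35.5
```

```bash
python3 - <<'E'
from h import *
s=state()
E
```

```text
t 8.3 tcp [ 646.8 -105.5   33.7] F [-19.    0.7  40. ] w 35.5
[[0.039, 0.999, -0.003], [0.999, -0.039, -0.002], [-0.002, -0.003, -1.0]]
```

Emit:
{"name": "send_rows", "arguments": {
  "steps": "0 0 -5 0 0 0 15;0 0 -10 0 0 0 15;0 0 -10 0 0 0 15;0 0 -10 0 0 0 15;0 0 -10 0 0 0 15;0 0 -10 0 0 0 15;0 0 -10 0 0 0 15;0 0 -10 0 0 0 15;0 0 -10 0 0 0 15;0 0 -10 0 0 0 15"
}}

```text
time_s: 9.3
ee_pos: [648.5, -103.4, 37.0]
tool_rot: [0.719, 0.695, -0.0, -0.0]
wrist_force: [0.3, 0.4, -2.4]
width: 35.9
```

```bash
python3 - <<'E'
from h import *
s=state()
a=optics.snapshot("side")[:,:,::-1];b=optics.snapshot("scene")[:,:,::-1];w=optics.snapshot("wrist")[:,:,::-1]
a=cv2.resize(a[120:245,170:320],(480,400),interpolation=cv2.INTER_CUBIC);b=cv2.resize(b[170:270,225:345],(320,267),interpolation=cv2.INTER_CUBIC)
w=cv2.resize(w[60:260],(320,125));
r=np.vstack([b,w,np.zeros((8,320,3),np.uint8)])
cv2.imwrite("pics/p4.png",np.hstack([a,r]))
E
```

```text
t 9.3 tcp [ 648.5 -103.4   37. ] F [ 0.3  0.4 -2.4] w 35.9
[[0.035, 0.999, -0.0], [0.999, -0.035, 0.0], [0.0, -0.0, -1.0]]
```

View pics/p4.png

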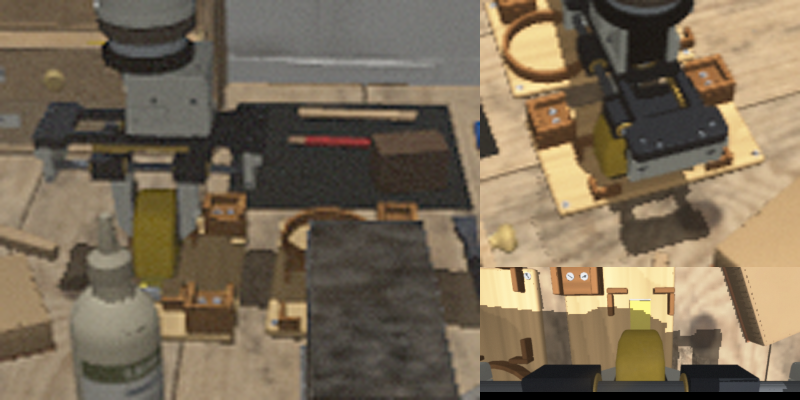

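Side, scene and wrist views show the tape over its bay, between the fences. I'll lower gently and watch the force.

Emit:
{"name": "send_rows", "arguments": {
  "steps": "0 0 1 0 0 0 15;0 0 2 0 0 0 15;0 0 3 0 0 0 15;0 0 3 0 0 0 15;0 0 3 0 0 0 15;0 0 3 0 0 0 15;0 0 3 0 0 0 15;0 0 3 0 0 0 15;0 0 3 0 0 0 15;0 0 3 0 0 0 15"
}}

```text
time_s: 10.45
ee_pos: [648.5, -103.4, 34.1]
tool_rot: [0.719, 0.695, -0.0, -0.0]
wrist_force: [1.2, 0.2, -2.6]
width: 35.6
```

Emit:
{"name": "send_rows", "arguments": {
  "steps": "0 0 1 0 0 0 15;0 0 2 0 0 0 15;0 0 2 0 0 0 15;0 0 2 0 0 0 15;0 0 2 0 0 0 15;0 0 2 0 0 0 15;0 0 2 0 0 0 15;0 0 2 0 0 0 15;0 0 2 0 0 0 15;0 0 2 0 0 0 15"
}}

```text
time_s: 11.45
ee_pos: [648.7, -103.4, 33.8]
tool_rot: [0.719, 0.695, 0.0, 0.0]
wrist_force: [-3.6, 0.4, 7.9]
width: 35.7
```

Emit:
{"name": "send_rows", "arguments": {
  "steps": "0 0 -1 0 0 0 20;0 0 -1 0 0 0 30;0 0 -1 0 0 0 45;0 0 -1 0 0 0 60;0 0 -1 0 0 0 75;0 0 -20 0 0 0 75;0 0 -60 0 0 0 75;0 0 -100 0 0 0 90;0 0 -140 0 0 0 90;0 0 -180 0 0 0 90"
}}

```text
time_s: 12.45
ee_pos: [648.5, -103.5, 213.6]
tool_rot: [0.719, 0.695, 0.0, 0.0]
wrist_force: [0.9, -0.4, -0.3]
width: 82.3
```

```bash
python3 - <<'E'
from h import *
s=state()
a=optics.snapshot("scene")[:,:,::-1];c=optics.calibration("wrist");w=optics.snapshot("wrist")[:,:,::-1]
a=cv2.resize(a[170:270,225:345],(360,300),interpolation=cv2.INTER_CUBIC)
w=cv2.resize(w[0:220,100:340],(440,403),interpolation=cv2.INTER_CUBIC)
cv2.imwrite("pics/p5.png",np.hstack([np.vstack([a,np.zeros((103,360,3),np.uint8)]),w]))
print(c)
go(550,-200,220,45);go(416,-266,120,12);go(416,-266,20,12)
E
```

```text
t 12.45 tcp [ 648.5 -103.5  213.6] F [ 0.9 -0.4 -0.3] w 82.3
[[0.035, 0.999, 0.0], [0.999, -0.035, -0.0], [-0.0, 0.0, -1.0]]
{'fx': 294.8924934571209, 'fy': 294.8924934571209, 'cx': 256.75411528272184, 'cy': 193.40881068425188, 'xyz': array([653.16063859, -37.58259162, 379.36366326]), 'attitude': array([-0.12365353, -0.00297506, -0.01896968,  0.99213966])}
GO (550, -200, 220, 45) shift [-99.5 -99.5  -1.7] turn [ 0.7 -0.2 43. ]
GO (416, -266, 120, 12) shift [-170.1 -232.3   96.8] turn [ 0.6 -0.4 76. ]
GO (416, -266, 20, 12) shift [-170.  -233.5  196.7] turn [ 0.6 -0.4 76. ]
```

View pics/p5.png

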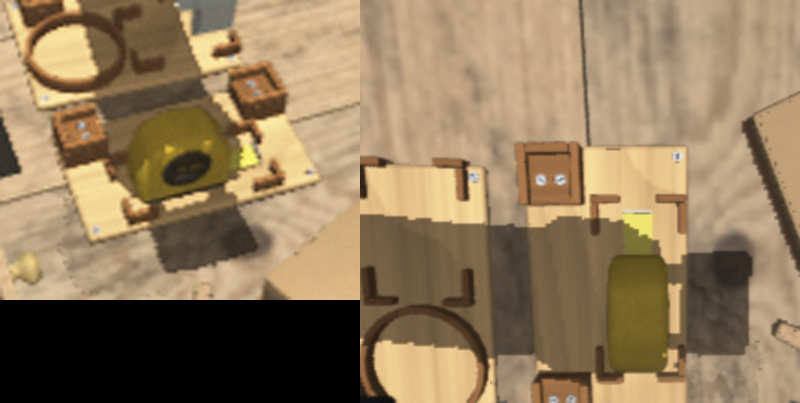

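The tape stands in its bay inside all four fences (tip at (637,212), fences 597–684). Next is the block.

Emit:
{"name": "send_rows", "arguments": {
  "steps": "-17 -23 0 0 0 8 75;-34 -46 0 0 0 16 75;-51 -70 0 0 0 24 75;-68 -93 0 0 0 32 75;-85 -116 0 0 0 40 75;-102 -140 0 0 0 48 75;-119 -163 20 0 0 56 75;-136 -186 40 0 0 64 75;-153 -210 60 0 0 72 75;-170 -233 95 0 0 76 75"
}}

```text
time_s: 13.55
ee_pos: [410.1, -266.5, 117.5]
tool_rot: [0.995, 0.102, 0.002, 0.001]
wrist_force: [1.6, -0.6, -1.3]
width: 68.9
```

```bash
python3 - <<'E'
from h import *
s=state();go(416,-266,10,12)
E
```

```text
t 13.55 tcp [ 410.1 -266.5  117.5] F [ 1.6 -0.6 -1.3] w 68.9
[[0.979, 0.203, 0.004], [0.203, -0.979, -0.002], [0.003, 0.003, -1.0]]
GO (416, -266, 10, 12) shift [  5.5   0.4 107.6] turn [ 0.2 -0.2 -0.3]
```

Emit:
{"name": "send_rows", "arguments": {
  "steps": "0 0 20 0 0 0 75;0 0 40 0 0 0 75;0 0 55 0 0 0 75;0 0 55 0 0 0 75;0 0 55 0 0 0 75;0 0 55 0 0 0 75;0 0 55 0 0 0 75;0 0 55 0 0 0 75;0 0 55 0 0 0 75;0 0 55 0 0 0 75"
}}

```text
time_s: 14.55
ee_pos: [409.9, -265.2, 62.4]
tool_rot: [0.995, 0.104, 0.0, 0.0]
wrist_force: [-0.2, 0.8, -0.0]
width: 68.9
```

```bash
python3 - <<'E'
from h import *
s=state();go(416,-266,10,12)
E
```

```text
t 14.55 tcp [ 409.9 -265.2   62.4] F [-0.2  0.8 -0. ] w 68.9
[[0.978, 0.208, 0.0], [0.208, -0.978, -0.0], [0.0, 0.0, -1.0]]
GO (416, -266, 10, 12) shift [ 5.8  2.1 52.4] turn [ 0. -0. -0.]
```

Emit:
{"name": "send_rows", "arguments": {
  "steps": "3 1 20 0 0 0 75;6 2 35 0 0 0 75;6 2 47 0 0 0 75;6 2 52 0 0 0 75;6 2 52 0 0 0 75;6 2 52 0 0 0 50;6 2 52 0 0 0 30;6 2 52 0 0 0 30;6 2 52 0 0 0 30;6 2 52 0 0 0 30"
}}

```text
time_s: 15.55
ee_pos: [416.4, -266.0, 10.6]
tool_rot: [0.995, 0.104, 0.0, 0.0]
wrist_force: [-1.4, 0.8, 3.7]
width: 44.7
```

Emit:
{"name": "send_rows", "arguments": {
  "steps": "0 0 0 0 0 0 25;0 0 0 0 0 0 25;0 0 -10 0 0 0 25;0 0 -30 0 0 0 25;0 0 -60 0 0 0 25;0 0 -90 0 0 0 25;0 0 -90 0 0 0 25;0 0 -90 0 0 0 25;0 0 -90 0 0 0 25;0 0 -90 0 0 0 25"
}}

```text
time_s: 16.55
ee_pos: [415.0, -265.2, 99.0]
tool_rot: [0.995, 0.104, -0.001, -0.001]
wrist_force: [-0.0, -1.0, -1.0]
width: 45.3
```

```bash
python3 - <<'E'
from h import *
s=state();go(503,-44,100,86.7)
E
```

```text
t 16.55 tcp [ 415.  -265.2   99. ] F [-0. -1. -1.] w 45.3
[[0.978, 0.208, -0.002], [0.208, -0.978, 0.001], [-0.002, -0.002, -1.0]]
GO (503, -44, 100, 86.7) shift [ 132.  -198.1   -1. ] turn [ -0.2   0.  -74.7]
```

Emit:
{"name": "send_rows", "arguments": {
  "steps": "13 -20 0 0 0 -8 25;26 -40 0 0 0 -16 25;40 -60 0 0 0 -24 25;53 -80 0 0 0 -32 25;66 -100 0 0 0 -40 25;80 -120 0 0 0 -48 25;93 -140 0 0 0 -56 25;106 -160 0 0 0 -64 25;120 -180 0 0 0 -72 25;132 -198 0 0 0 -75 25"
}}

```text
time_s: 17.55
ee_pos: [503.7, -43.5, 99.1]
tool_rot: [0.724, 0.69, -0.001, -0.001]
wrist_force: [0.1, -0.4, 0.3]
width: 44.9
```

Emit:
{"name": "send_rows", "arguments": {
  "steps": "0 0 20 0 0 0 25;0 0 20 0 0 0 25;0 0 20 0 0 0 25;0 0 20 0 0 0 25;0 0 20 0 0 0 25;0 0 20 0 0 0 25;0 0 20 0 0 0 25;0 0 20 0 0 0 25;0 0 20 0 0 0 25;0 0 20 0 0 0 25"
}}

```text
time_s: 18.55
ee_pos: [504.0, -44.7, 80.1]
tool_rot: [0.725, 0.688, 0.0, -0.0]
wrist_force: [0.0, -0.3, -0.4]
width: 45.0
```

```bash
python3 - <<'E'
from h import *
s=state();go(503,-44,18,86.7)
w=optics.snapshot("wrist")[:,:,::-1];cv2.imwrite("pics/w6.png",w[:280]);
E
```

```text
t 18.55 tcp [504.  -44.7  80.1] F [ 0.  -0.3 -0.4] w 45.0
[[0.052, 0.999, 0.0], [0.999, -0.052, 0.0], [0.0, 0.0, -1.0]]
GO (503, -44, 18, 86.7) shift [ 0.6 -1.  62.1] turn [ 0.  -0.   0.3]
```

View pics/w6.png

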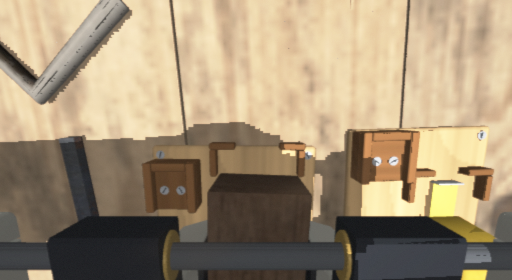

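Block hangs centred between the far fences (209…305, block 210…308). Lowering.

Emit:
{"name": "send_rows", "arguments": {
  "steps": "0 0 20 0 0 0 25;0 0 40 0 0 0 25;0 0 50 0 0 0 25;0 0 55 0 0 0 25;0 0 58 0 0 0 25;0 0 60 0 0 0 25;0 0 61 0 0 0 25;0 0 61 0 0 0 25;0 0 61 0 0 0 25;0 0 61 0 0 0 25"
}}

```text
time_s: 19.6
ee_pos: [504.3, -44.8, 19.4]
tool_rot: [0.725, 0.688, 0.0, 0.0]
wrist_force: [0.0, 0.7, -0.0]
width: 45.3
```

```bash
python3 - <<'E'
from h import *
s=state()
E
```

```text
t 19.6 tcp [504.3 -44.8  19.4] F [ 0.   0.7 -0. ] w 45.3
[[0.053, 0.999, 0.001], [0.999, -0.053, -0.0], [0.0, 0.001, -1.0]]
```

Emit:
{"name": "send_rows", "arguments": {
  "steps": "0 0 1.5 0 0 0 25;0 0 1.5 0 0 0 25;0 0 1.5 0 0 0 40;0 0 1.5 0 0 0 60;0 0 1.5 0 0 0 65;0 0 1.5 0 0 0 65;0 0 -40 0 0 0 65;0 0 -80 0 0 0 65;0 0 -120 0 0 0 65;0 0 -160 0 0 0 65"
}}

```text
time_s: 20.6
ee_pos: [503.0, -44.7, 180.5]
tool_rot: [0.725, 0.688, -0.001, -0.001]
wrist_force: [1.1, 0.2, -0.4]
width: 59.7
```

```bash
python3 - <<'E'
from h import *
s=state();go(457.5,-340,180,-3.3);go(457.5,-340,80,-3.3)
E
```

```text
t 20.6 tcp [503.  -44.7 180.5] F [ 1.1  0.2 -0.4] w 59.7
[[0.052, 0.999, -0.002], [0.999, -0.052, 0.0], [0.0, -0.002, -1.0]]
GO (457.5, -340, 180, -3.3) shift [-297.3  -29.9    0.5] turn [-0.1  0.1 90.3]
GO (457.5, -340, 80, -3.3) shift [-297.3  -29.7  100.5] turn [-0.1  0.1 90.3]
```

Emit:
{"name": "send_rows", "arguments": {
  "steps": "-30 -3 0 0 0 8.5 50;-60 -6 0 0 0 17 50;-90 -9 0 0 0 25.5 50;-120 -12 0 0 0 34 45;-150 -15 0 0 0 42.5 45;-180 -18 0 0 0 51 45;-210 -21 0 0 0 59.5 45;-240 -24 0 0 0 68 45;-270 -27 0 0 0 76.5 45;-297 -30 20 0 0 85 45"
}}

```text
time_s: 21.6
ee_pos: [459.3, -342.2, 161.2]
tool_rot: [1.0, 0.014, 0.002, 0.001]
wrist_force: [0.9, 0.4, 0.5]
width: 41.4
```

Emit:
{"name": "send_rows", "arguments": {
  "steps": "0 0 40 0 0 5 45;0 0 60 0 0 5 45;0 0 60 0 0 5 45;0 0 60 0 0 5 45;0 0 60 0 0 5 45;0 0 60 0 0 5 45;0 0 60 0 0 5 45;0 0 60 0 0 5 45;0 0 60 0 0 5 45;0 0 60 0 0 5 45"
}}

```text
time_s: 22.6
ee_pos: [458.5, -339.7, 99.2]
tool_rot: [1.0, -0.026, 0.0, 0.0]
wrist_force: [-0.5, 0.9, 0.6]
width: 41.2
```

```bash
cat > sl.py <<'E'
from h import *
s=state();c=optics.calibration("wrist");im=optics.snapshot("wrist")[:,:,::-1].copy()
h=cv2.cvtColor(im,cv2.COLOR_BGR2HSV)[:210]
red=cv2.inRange(h,(0,90,40),(8,255,255))|cv2.inRange(h,(170,90,40),(180,255,255))
pale=cv2.inRange(h,(5,40,90),(30,200,255))
for n,m in(("red",red),("pale",pale)):
    k,_=cv2.findContours(m,0,2)
    for q in sorted(k,key=cv2.contourArea)[-3:]:
        if cv2.contourArea(q)<60: continue
        P=onz(c,q.reshape(-1,2),10)[:,:2].astype(np.float32);r=cv2.minAreaRect(P);b=cv2.boxPoints(r);L=max([b[1]-b[0],b[2]-b[1]],key=np.linalg.norm)
        print(n,np.round(r[0],1),np.round(r[1],1),"az",np.degrees(np.arctan2(L[1],L[0])).round(1),"box px",cv2.boundingRect(q),"far end",P[P[:,0].argmax()].round(1))
E
python3 sl.py; python3 -c "
from h import *
go(457.5,-340,3.5,-3.3)"
```

```text
t 22.6 tcp [ 458.5 -339.7   99.2] F [-0.5  0.9  0.6] w 41.2
[[0.999, -0.052, 0.0], [-0.052, -0.999, -0.0], [0.0, 0.0, -1.0]]
red [ 483.  -341.7] [12.5 71.8] az -4.2 box px (251, 125, 16, 85) far end [ 519.1 -338.9]
pale [ 598.8 -157.3] [11.3 40.5] az -15.2 box px (0, 0, 16, 58) far end [ 619.2 -156.9]
pale [ 484.9 -408.1] [10.9 82.7] az -2.8 box px (329, 111, 19, 99) far end [ 526.4 -406.4]
pale [ 529.8 -313. ] [388.2 161.8] az 86.9 box px (0, 0, 467, 210) far end [ 618.8 -164.3]
GO (457.5, -340, 3.5, -3.3) shift [-0.9  0.3 95.7] turn [-0.  -0.   0.3]
```

Emit:
{"name": "send_rows", "arguments": {
  "steps": "-1 0 30 0 0 0 45;-1 0 60 0 0 0 45;-1 0 80 0 0 0 45;-1 0 90 0 0 0 45;-1 0 94 0 0 0 45;-1 0 95 0 0 0 45;-1 0 95 0 0 0 45;-1 0 95 0 0 0 20;-1 0 95 0 0 0 0;-1 0 95 0 0 0 0"
}}

```text
time_s: 23.65
ee_pos: [457.8, -339.9, 4.7]
tool_rot: [1.0, -0.026, 0.0, 0.0]
wrist_force: [0.1, -0.5, 0.2]
width: 21.9
```

Emit:
{"name": "send_rows", "arguments": {
  "steps": "0 0 0 0 0 0 0;0 0 0 0 0 0 0;0 0 0 0 0 0 0;0 0 -10 0 0 0 0;0 0 -30 0 0 0 0;0 0 -60 0 0 0 0;0 0 -90 0 0 0 0;0 0 -100 0 0 0 0;0 0 -100 0 0 0 0;0 0 -100 0 0 0 0"
}}

```text
time_s: 24.65
ee_pos: [457.1, -339.2, 103.5]
tool_rot: [1.0, -0.026, -0.0, -0.0]
wrist_force: [-1.1, 0.2, -0.1]
width: 11.1
```

```bash
python3 sl.py; python3 -c "
from h import *
go(560,-200,150,60);go(595.5,-86,150,89)"
```

```text
t 24.65 tcp [ 457.1 -339.2  103.5] F [-1.1  0.2 -0.1] w 11.1
[[0.999, -0.052, -0.001], [-0.052, -0.999, 0.001], [-0.001, -0.001, -1.0]]
red [ 480.5 -339.5] [19.6 72.1] az -3.1 box px (246, 126, 23, 84) far end [ 516.8 -334.8]
pale [ 598.8 -155.5] [15.4 41.2] az -15.2 box px (0, 0, 21, 57) far end [ 619.3 -153.1]
pale [ 483.6 -408.1] [11.  85.7] az -2.8 box px (328, 109, 19, 101) far end [ 526.5 -407.6]
pale [ 528.4 -310.1] [394.  164.7] az 86.9 box px (0, 0, 465, 210) far end [ 618.7 -165.1]
GO (560, -200, 150, 60) shift [  95.9 -144.2  -47.1] turn [ -0.1   0.1 -63. ]
GO (595.5, -86, 150, 89) shift [ 125.3 -259.9  -47. ] turn [ -0.1   0.  -92. ]
```

Emit:
{"name": "send_rows", "arguments": {
  "steps": "3 -35 -30 0 0 -8.5 0;6 -70 -47 0 0 -17 0;9 -105 -47 0 0 -25.5 0;12 -140 -47 0 0 -34 0;15 -175 -47 0 0 -42.5 0;35 -205 -47 0 0 -51 0;60 -225 -47 0 0 -59.5 0;85 -245 -47 0 0 -68 0;110 -255 -47 0 0 -76.5 0;125 -260 -47 0 0 -85 0"
}}

```text
time_s: 25.7
ee_pos: [596.8, -84.2, 149.1]
tool_rot: [0.752, 0.659, -0.0, -0.001]
wrist_force: [0.6, 0.3, -0.1]
width: 11.2
```

Emit:
{"name": "send_rows", "arguments": {
  "steps": "0 0 40 0 0 -7 0;0 0 50 0 0 -7 0;0 0 50 0 0 -7 0;0 0 50 0 0 -7 0;0 0 50 0 0 -7 0;0 0 50 0 0 -7 0;0 0 50 0 0 -7 0;0 0 50 0 0 -7 0;0 0 50 0 0 -7 0;0 0 50 0 0 -7 0"
}}

```text
time_s: 26.7
ee_pos: [595.9, -86.6, 101.2]
tool_rot: [0.713, 0.701, 0.0, 0.0]
wrist_force: [-1.0, 0.1, -0.3]
width: 11.1
```

```bash
python3 - <<'E'
from h import *
s=state();go(595.5,-86,30,89)
c=optics.calibration("wrist");w=optics.snapshot("wrist")[:,:,::-1];cv2.imwrite("pics/w7.png",cv2.resize(w[:230,130:400],(810,690)[:2],interpolation=cv2.INTER_CUBIC)[:600,:800])
import pickle;pickle.dump((c,w.copy()),open("w7.pkl","wb"))
E
```

```text
t 26.7 tcp [595.9 -86.6 101.2] F [-1.   0.1 -0.3] w 11.1
[[0.018, 1.0, 0.0], [1.0, -0.018, 0.0], [0.0, 0.0, -1.0]]
GO (595.5, -86, 30, 89) shift [ 0.6 -0.5 71.2] turn [ 0. -0. -0.]
```

View pics/w7.png

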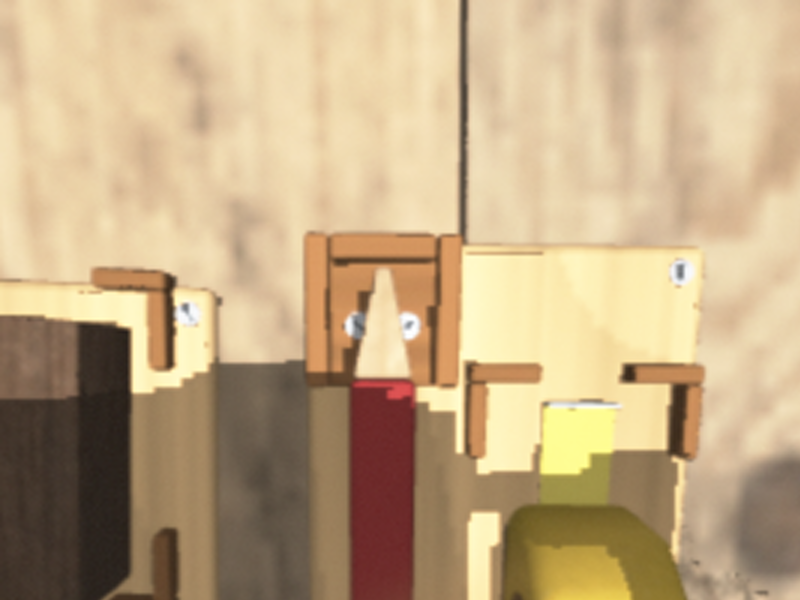

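```bash
python3 - <<'E'
from h import *
import pickle
c,_=pickle.load(open("w7.pkl","rb"))
V=lambda x,y:[(x/3+130,y/3)]
print("tip",onz(c,V(385,268),102).round(1),"stop inner@27",onz(c,V(383,263),27).round(1),"stop outer@36",onz(c,V(383,234),36).round(1),"cheeks",onz(c,V(316,300),36).round(1),onz(c,V(450,300),36).round(1))
E
```

```text
tip [[598.1  -5.8 102. ]] stop inner@27 [[598.1   2.3  27. ]] stop outer@36 [[598.2   7.9  36. ]] cheeks [[581.8  -6.7  36. ]] [[614.   -7.3  36. ]]
```

Pencil tip at x=598.1 against a rest centre of 598, and its middle at y≈-84.8 against -84.7, so it lines up. Lowering.

Emit:
{"name": "send_rows", "arguments": {
  "steps": "0 0 25 0 0 0 0;0 0 45 0 0 0 0;0 0 57 0 0 0 0;0 0 64 0 0 0 0;0 0 68 0 0 0 0;0 0 70 0 0 0 0;0 0 70.5 0 0 0 0;0 0 70.5 0 0 0 0;0 0 70.5 0 0 0 0;0 0 70.5 0 0 0 0"
}}

```text
time_s: 27.75
ee_pos: [596.2, -86.6, 31.0]
tool_rot: [0.713, 0.701, 0.0, 0.0]
wrist_force: [0.4, -0.1, -0.3]
width: 10.8
```

```bash
python3 -c "
from h import *
state()"
```

```text
t 27.75 tcp [596.2 -86.6  31. ] F [ 0.4 -0.1 -0.3] w 10.8
[[0.018, 1.0, 0.001], [1.0, -0.018, -0.0], [-0.0, 0.001, -1.0]]
```

Emit:
{"name": "send_rows", "arguments": {
  "steps": "0 0 1 0 0 0 0;0 0 1 0 0 0 0;0 0 1 0 0 0 18;0 0 1 0 0 0 25;0 0 1 0 0 0 25;0 0 1 0 0 0 25;0 0 -20 0 0 0 25;0 0 -60 0 0 0 25;0 0 -100 0 0 0 25;0 0 -130 0 0 0 25"
}}

```text
time_s: 28.75
ee_pos: [596.7, -86.7, 163.2]
tool_rot: [0.713, 0.701, 0.001, 0.001]
wrist_force: [0.6, -0.1, -0.8]
width: 22.8
```

```bash
python3 -c "
from h import *
state();go(480,-200,160,45);go(461,-407.5,160,-2.8)"
```

```text
t 28.75 tcp [596.7 -86.7 163.2] F [ 0.6 -0.1 -0.8] w 22.8
[[0.018, 1.0, 0.002], [1.0, -0.018, -0.0], [-0.0, 0.002, -1.0]]
GO (480, -200, 160, 45) shift [-115.4 -114.7    2.9] turn [ 0.1 -0.  44. ]
GO (461, -407.5, 160, -2.8) shift [-323.2 -130.     2.9] turn [ 0.1 -0.1 91.8]
```

Emit:
{"name": "send_rows", "arguments": {
  "steps": "-35 -35 0 0 0 8.5 25;-70 -70 0 0 0 17 25;-105 -105 0 0 0 25.5 25;-125 -118 0 0 0 34 25;-155 -122 0 0 0 42.5 25;-190 -124 0 0 0 51 30;-225 -126 0 0 0 59.5 30;-260 -128 0 0 0 68 35;-295 -129 0 0 0 76.5 40;-323 -130 0 0 0 85 45"
}}

```text
time_s: 29.75
ee_pos: [459.7, -409.6, 160.8]
tool_rot: [1.0, 0.031, 0.0, 0.0]
wrist_force: [0.1, 0.1, -0.6]
width: 39.7
```

Emit:
{"name": "send_rows", "arguments": {
  "steps": "0 0 30 0 0 7 45;0 0 60 0 0 7 45;0 0 60 0 0 7 45;0 0 60 0 0 7 45;0 0 60 0 0 7 45;0 0 60 0 0 7 45;0 0 60 0 0 7 45;0 0 60 0 0 7 45;0 0 60 0 0 7 45;0 0 60 0 0 7 45"
}}

```text
time_s: 30.75
ee_pos: [460.3, -407.3, 100.8]
tool_rot: [1.0, -0.026, 0.0, 0.0]
wrist_force: [-0.4, -0.1, 0.1]
width: 41.5
```

```bash
python3 sl.py; python3 -c "
from h import *
go(461,-407.2,4.2,-2.8)"
```

```text
t 30.75 tcp [ 460.3 -407.3  100.8] F [-0.4 -0.1  0.1] w 41.5
[[0.999, -0.052, 0.0], [-0.052, -0.999, -0.0], [0.0, 0.0, -1.0]]
pale [ 487.4 -408.8] [10.1 77.7] az -2.8 box px (252, 118, 13, 92) far end [ 526.4 -406.7]
pale [ 533.4 -346.9] [325.8 162.8] az 86.9 box px (0, 0, 379, 210) far end [ 621.6 -223.3]
GO (461, -407.2, 4.2, -2.8) shift [ 0.7 -0.1 96.5] turn [-0.  -0.  -0.2]
```

Emit:
{"name": "send_rows", "arguments": {
  "steps": "1 0 30 0 0 0 45;1 0 60 0 0 0 45;1 0 80 0 0 0 45;1 0 90 0 0 0 45;1 0 95 0 0 0 45;1 0 96.5 0 0 0 45;1 0 96.5 0 0 0 45;1 0 96.5 0 0 0 20;1 0 96.5 0 0 0 0;1 0 96.5 0 0 0 0"
}}

```text
time_s: 31.8
ee_pos: [461.6, -407.6, 4.7]
tool_rot: [1.0, -0.026, 0.0, 0.0]
wrist_force: [-0.5, -0.6, 0.2]
width: 22.2
```

Emit:
{"name": "send_rows", "arguments": {
  "steps": "0 0 0 0 0 0 0;0 0 0 0 0 0 0;0 0 0 0 0 0 0;0 0 -10 0 0 0 0;0 0 -30 0 0 0 0;0 0 -60 0 0 0 0;0 0 -90 0 0 0 0;0 0 -120 0 0 0 0;0 0 -120 0 0 0 0;0 0 -120 0 0 0 0"
}}

```text
time_s: 32.8
ee_pos: [461.7, -407.6, 125.3]
tool_rot: [1.0, -0.026, 0.001, 0.0]
wrist_force: [-0.1, -0.1, -0.5]
width: 9.3
```

```bash
python3 sl.py; python3 -c "
from h import *
go(439,-85.5,120,86.7)"
```

```text
t 32.8 tcp [ 461.7 -407.6  125.3] F [-0.1 -0.1 -0.5] w 9.3
[[0.999, -0.052, 0.002], [-0.052, -0.999, -0.001], [0.002, 0.001, -1.0]]
pale [ 484.5 -407.6] [17.8 83.7] az -2.7 box px (247, 120, 20, 90) far end [ 526.6 -402.3]
pale [ 536.2 -336.5] [348.2 179. ] az 86.9 box px (0, 0, 367, 210) far end [ 632.8 -205.3]
GO (439, -85.5, 120, 86.7) shift [ -38.9 -319.8    4.2] turn [ -0.   -0.  -89.7]
```

Emit:
{"name": "send_rows", "arguments": {
  "steps": "-4 -32 0 0 0 -8.5 0;-8 -64 0 0 0 -17 0;-12 -96 0 0 0 -25.5 0;-16 -128 0 0 0 -34 0;-20 -160 0 0 0 -42.5 0;-24 -192 0 0 0 -51 0;-28 -224 0 0 0 -59.5 0;-32 -256 0 0 0 -68 0;-36 -288 0 0 0 -76.5 0;-39 -320 0 0 0 -85 0"
}}

```text
time_s: 33.85
ee_pos: [437.5, -84.2, 122.9]
tool_rot: [0.753, 0.658, -0.001, -0.001]
wrist_force: [-0.4, 0.5, -0.2]
width: 9.8
```

Emit:
{"name": "send_rows", "arguments": {
  "steps": "0 0 20 0 0 -5 0;0 0 25 0 0 -5 0;0 0 25 0 0 -5 0;0 0 25 0 0 -5 0;0 0 25 0 0 -5 0;0 0 25 0 0 -5 0;0 0 25 0 0 -5 0;0 0 25 0 0 -5 0;0 0 25 0 0 -5 0;0 0 25 0 0 -5 0"
}}

```text
time_s: 34.85
ee_pos: [439.1, -85.7, 99.2]
tool_rot: [0.725, 0.688, 0.0, 0.0]
wrist_force: [0.6, 0.6, -0.5]
width: 9.6
```

```bash
python3 - <<'E'
from h import *
s=state();go(439,-85.5,30.5,86.7)
c=optics.calibration("wrist");w=optics.snapshot("wrist")[:,:,::-1];cv2.imwrite("pics/w8.png",cv2.resize(w[30:230,130:390],(780,600),interpolation=cv2.INTER_CUBIC))
import pickle;pickle.dump((c,w.copy()),open("w8.pkl","wb"))
E
```

```text
t 34.85 tcp [439.1 -85.7  99.2] F [ 0.6  0.6 -0.5] w 9.6
[[0.053, 0.999, 0.0], [0.999, -0.053, -0.0], [-0.0, 0.0, -1.0]]
GO (439, -85.5, 30.5, 86.7) shift [ 0.2 -0.1 68.7] turn [0.  0.  0.3]
```

View pics/w8.png

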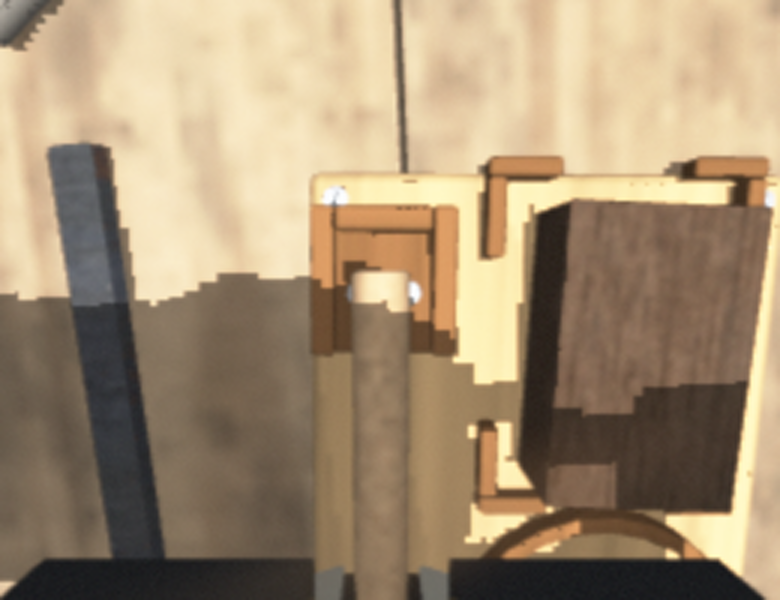

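The block lies flat in its bay between the fences. Dowel end is at (380,272), notch cheeks 322–446, end stop inner edge ≈232.

```bash
python3 - <<'E'
from h import *
import pickle
c,_=pickle.load(open("w8.pkl","rb"))
V=lambda *p:[(x/3+130,y/3+30) for x,y in p]
print("dowel end",onz(c,V((380,272)),101).round(1),"stop@27",onz(c,V((383,233)),27).round(1),"cheeks outer@36",onz(c,V((312,280),(458,280)),36).round(1).tolist())
t=onz(c,V((575,200),(768,208),(732,512),(548,507)),54);print("block top",t.round(1).tolist(),t.mean(0).round(1))
print("fences",onz(c,V((490,158),(770,158),(478,510)),21).round(1).tolist())
E
```

```text
dowel end [[442.4 -20.3 101. ]] stop@27 [[443.5 -11.3  27. ]] cheeks outer@36 [[425.7, -21.6, 36.0], [461.1, -23.5, 36.0]]
block top [[485.6, -7.6, 54.0], [527.8, -11.6, 54.0], [522.9, -80.4, 54.0], [479.2, -76.8, 54.0]] [503.9 -44.1  54. ]
fences [[471.4, 5.5, 21.0], [541.5, 1.7, 21.0], [465.8, -85.9, 21.0]]
```

Emit:
{"name": "send_rows", "arguments": {
  "steps": "0 0 25 0 0 0 0;0 0 45 0 0 0 0;0 0 57 0 0 0 0;0 0 63 0 0 0 0;0 0 67 0 0 0 0;0 0 69 0 0 0 0;0 0 69 0 0 0 0;0 0 69 0 0 0 0;0 0 69 0 0 0 0;0 0 69 0 0 0 0"
}}

```text
time_s: 35.9
ee_pos: [439.4, -85.8, 30.4]
tool_rot: [0.725, 0.688, 0.0, 0.0]
wrist_force: [-0.2, -0.9, 0.4]
width: 9.5
```

Emit:
{"name": "send_rows", "arguments": {
  "steps": "0 0 0 0 0 0 0;0 0 0 0 0 0 10;0 0 0 0 0 0 20;0 0 0 0 0 0 24;0 0 0 0 0 0 24;0 0 0 0 0 0 24;0 0 -20 0 0 0 24;0 0 -60 0 0 0 24;0 0 -110 0 0 0 24;0 0 -160 0 0 0 24"
}}

```text
time_s: 36.9
ee_pos: [438.2, -85.6, 191.5]
tool_rot: [0.725, 0.688, -0.0, -0.001]
wrist_force: [2.1, -1.3, 1.0]
width: 22.2
```

```bash
python3 - <<'E'
from h import *
s=state();print(s["joints"].round(2))
go(500,40,300,86.7);go(560,0,300,86.7)
S=optics.calibration("scene");D=optics.calibration("side")
a=optics.snapshot("scene")[:,:,::-1];b=optics.snapshot("side")[:,:,::-1]
import pickle;pickle.dump((S,a.copy(),D,b.copy()),open("sd.pkl","wb"))
A=cv2.resize(a[140:260,225:405],(600,400),interpolation=cv2.INTER_CUBIC);B=cv2.resize(b[175:275,180:230],(200,400),interpolation=cv2.INTER_CUBIC)
cv2.imwrite("pics/p9.png",np.hstack([A,B]))
E
```

```text
t 36.9 tcp [438.2 -85.6 191.5] F [ 2.1 -1.3  1. ] w 22.2
[[0.052, 0.999, -0.001], [0.999, -0.052, 0.0], [0.0, -0.001, -1.0]]
[ 0.18  0.15 -0.05  2.08  0.01  0.91  0.07]
GO (500, 40, 300, 86.7) shift [ 128.7   54.9 -108.6] turn [-0.1 -0.   0.3]
GO (560, 0, 300, 86.7) shift [  91.9  116.9 -108.7] turn [-0.1 -0.   0.3]
```

View pics/p9.png

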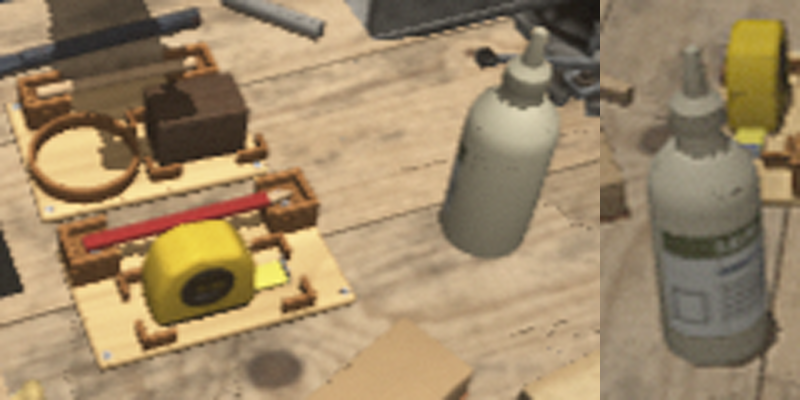

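The pencil, tape, block and dowel all sit in place, and the bottle stands at scene (484,150). Next I'll triangulate the bottle from its nozzle tip.

```bash
cat > tri.py <<'E'
from h import *
def tri(c1,u,c2,v):
    o1,o2=np.array(c1["xyz"]),np.array(c2["xyz"]);a,b=ray(c1,[u])[0],ray(c2,[v])[0]
    t=np.linalg.lstsq(np.c_[a,-b],o2-o1,rcond=None)[0];p,q=o1+t[0]*a,o2+t[1]*b;return (p+q)/2,np.linalg.norm(p-q)
E
python3 - <<'E'
from tri import *
import pickle
S,a,D,b=pickle.load(open("sd.pkl","rb"))
f=lambda x,y:(x/3.3333+225-.5+.15,y/3.3333+140-.35);g=lambda x,y:((x-600)/4+180-.4,y/4+175-.4)
print("tip",tri(S,f(540,28),D,g(693,48)))
print("cap mid",tri(S,f(523,82),D,g(695,106)))
print("scene tip@190",onz(S,[f(540,28)],190),"side",onz(D,[g(693,48)],190))
go(640,60,300,86.7)
E
```

```text
tip (array([650.32525733, 126.44789752, 189.95496569]), np.float64(1.3174813239121186))
cap mid (array([654.14549945, 120.82483952, 149.88330206]), np.float64(1.301268602831583))
scene tip@190 [[649.57061101 126.37935115 190.        ]] side [[650.75595336 127.25947874 190.        ]]
GO (640, 60, 300, 86.7) shift [ 156.5  189.4 -101.2] turn [0.7 0.1 0.3]
```

Emit:
{"name": "send_rows", "arguments": {
  "steps": "0 0 -40 0 0 0 40;0 0 -80 0 0 0 60;0 0 -108 0 0 0 80;30 40 -108 0 0 0 100;60 80 -108 0 0 0 100;85 120 -108 0 0 0 100;105 160 -108 0 0 0 100;120 200 -108 0 0 0 100;120 205 -108 0 0 0 100;120 205 -108 0 0 0 100"
}}

```text
time_s: 38.0
ee_pos: [650.1, 23.7, 296.0]
tool_rot: [0.725, 0.689, -0.001, -0.001]
wrist_force: [-0.6, -1.0, -0.3]
width: 91.1
```

```bash
python3 - <<'E'
from h import *
import pickle
s=state();print(s["joints"].round(2));S=optics.calibration("scene")
print("vice corner",[onz(S,[(327,112),(375,95)],z).round().tolist() for z in(150,250)])
c=optics.calibration("wrist");w=optics.snapshot("wrist")[:,:,::-1];pickle.dump((c,w.copy()),open("w10.pkl","wb"))
cv2.imwrite("pics/w10.png",w[:260])
print("proj tip",proj(c,[650.3,126.6,190]).round(1),"base",proj(c,[650.3,126.6,0]).round(1))
go(650.3,126.6,300,86.7)
E
```

```text
t 38.0 tcp [650.1  23.7 296. ] F [-0.6 -1.  -0.3] w 91.1
[[0.052, 0.999, -0.003], [0.999, -0.052, -0.0], [-0.0, -0.003, -1.0]]
[ 0.01  0.42 -0.12  1.47  0.05  1.25 -0.17]
vice corner [[[440.0, 95.0, 150.0], [414.0, 248.0, 150.0]], [[564.0, 22.0, 250.0], [543.0, 148.0, 250.0]]]
proj tip [[251.2  74. ]] base [[254.1  93.2]]
GO (650.3, 126.6, 300, 86.7) shift [103.6  -4.5  -3.4] turn [-0.2  0.   0.3]
```

View pics/w10.png

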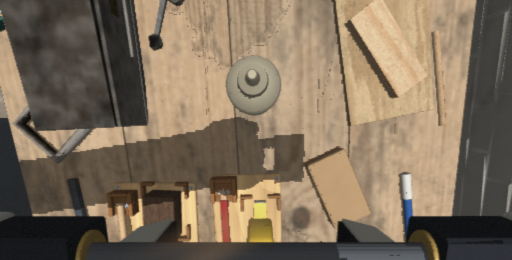

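Wrist view: nozzle tip at (252,75), predicted (251,74), so the position agrees. The vice corner at (146,124) needs its height checked before I open the jaws beside it.

```bash
python3 - <<'E'
from tri import *
import pickle
c,w=pickle.load(open("w10.pkl","rb"));S,a,D,b=pickle.load(open("sd.pkl","rb"))
for v in((327,108),(327,112),(330,148),(332,125)): print(v,tri(S,v,c,(146,124)))
for v in((266,190),(308,190),(266,250)): print("side",v,tri(D,v,c,(146,124)))
E
```

```text
(327, 108) (array([546.02353603,  66.7331811 , 222.9013839 ]), np.float64(63.95428201970506))
(327, 112) (array([542.42921335,  68.24084048, 210.23446254]), np.float64(60.40089764429417))
(330, 148) (array([511.37068898,  85.35422495,  86.14956195]), np.float64(16.966436983676733))
(332, 125) (array([535.72556102,  77.35163533, 172.04370727]), np.float64(37.741447175018926))
side (266, 190) (array([531.1103949 ,  88.70250426, 155.01484612]), np.float64(23.515529591946958))
side (308, 190) (array([479.45652736,  87.25694493, 139.53394613]), np.float64(109.45820573868504))
side (266, 250) (array([503.81826585,  95.66871117,   5.2762172 ]), np.float64(30.925741506209512))
```

The right-hand vice edge is the jaw's lower edge, x≈525 at most, and the gripper body reaches only to x≈555, so there's room. Moving over the bottle.

Emit:
{"name": "send_rows", "arguments": {
  "steps": "35 -1 0 0 0 0 60;70 -3 0 0 0 0 60;104 -4.5 0 0 0 0 60;104 -4.5 0 0 0 0 60;104 -4.5 0 0 0 0 60;104 -4.5 30 0 0 0 60;104 -4.5 60 0 0 0 60;104 -4.5 60 0 0 0 60;104 -4.5 60 0 0 0 60;104 -4.5 60 0 0 0 60"
}}

```text
time_s: 39.05
ee_pos: [652.2, 126.5, 240.3]
tool_rot: [0.726, 0.688, 0.001, 0.001]
wrist_force: [-0.7, -0.3, -1.0]
width: 55.2
```

```bash
python3 - <<'E'
from h import *
s=state();go(650.3,126.6,147.5,86.7)
E
```

```text
t 39.05 tcp [652.2 126.5 240.3] F [-0.7 -0.3 -1. ] w 55.2
[[0.054, 0.999, 0.003], [0.999, -0.054, 0.0], [0.0, 0.003, -1.0]]
GO (650.3, 126.6, 147.5, 86.7) shift [-0.1 -2.2 92.8] turn [ 0.2 -0.   0.2]
```

Emit:
{"name": "send_rows", "arguments": {
  "steps": "0 -1.5 20 0 0 0 60;0 -1.5 40 0 0 0 60;0 -1.5 60 0 0 0 60;0 -1.5 75 0 0 0 60;0 -1.5 85 0 0 0 60;0 -1.5 90 0 0 0 60;0 -1.5 92 0 0 0 60;0 -1.5 92 0 0 0 60;0 -1.5 92 0 0 0 60;0 -1.5 92 0 0 0 60"
}}

```text
time_s: 40.05
ee_pos: [650.1, 127.7, 146.9]
tool_rot: [0.725, 0.688, 0.001, 0.0]
wrist_force: [1.2, 1.5, 0.7]
width: 55.0
```

```bash
python3 -c "
from h import *
state();go(650.3,126.6,147.5,86.7)"
```

```text
t 40.05 tcp [650.1 127.7 146.9] F [1.2 1.5 0.7] w 55.0
[[0.052, 0.999, 0.001], [0.999, -0.052, 0.0], [0.0, 0.001, -1.0]]
GO (650.3, 126.6, 147.5, 86.7) shift [-1.1  0.3 -0.6] turn [ 0.1 -0.   0.3]
```

Emit:
{"name": "send_rows", "arguments": {
  "steps": "0 0 0 0 0 0 50;0 0 0 0 0 0 45;0 0 0 0 0 0 40;0 0 0 0 0 0 36;0 0 0 0 0 0 33;0 0 0 0 0 0 25;0 0 0 0 0 0 15;0 0 0 0 0 0 10;0 0 0 0 0 0 10;0 0 0 0 0 0 10"
}}

```text
time_s: 41.05
ee_pos: [649.9, 127.5, 146.3]
tool_rot: [0.725, 0.688, 0.0, 0.0]
wrist_force: [1.1, -0.6, -0.6]
width: 27.9
```

Emit:
{"name": "send_rows", "arguments": {
  "steps": "0 0 0 0 0 0 10;0 0 -5 0 0 0 10;0 0 -15 0 0 0 10;0 0 -30 0 0 0 10;0 0 -50 0 0 0 10;0 0 -70 0 0 0 10;0 0 -90 0 0 0 10;0 0 -90 0 0 0 10;0 0 -90 0 0 0 10;0 0 -90 0 0 0 10"
}}

```text
time_s: 42.05
ee_pos: [648.5, 127.3, 234.8]
tool_rot: [0.725, 0.688, -0.001, -0.001]
wrist_force: [-0.3, -0.1, -5.9]
width: 28.0
```

```bash
cat > bt.py <<'E'
from tri import *
s=state();S=optics.calibration("scene");D=optics.calibration("side")
a=optics.snapshot("scene")[:,:,::-1].copy();b=optics.snapshot("side")[:,:,::-1].copy()
cv2.imwrite("pics/bA.png",a);cv2.imwrite("pics/bB.png",b)
E
python3 bt.py; python3 -c "
from h import *
go(560,0,237,86.7);go(499.5,-133,237,86.7)"
```

```text
t 42.05 tcp [648.5 127.3 234.8] F [-0.3 -0.1 -5.9] w 28.0
[[0.052, 0.999, -0.002], [0.999, -0.052, -0.0], [-0.001, -0.002, -1.0]]
GO (560, 0, 237, 86.7) shift [-131.7  -81.8   -2.2] turn [-0.2  0.   0.3]
GO (499.5, -133, 237, 86.7) shift [-267.7 -135.2   -1.9] turn [-0.2  0.   0.3]
```

Emit:
{"name": "send_rows", "arguments": {
  "steps": "-10 -5 0 0 0 0 10;-30 -15 0 0 0 0 10;-58 -29 0 0 0 0 10;-90 -45 0 0 0 0 10;-122 -61 0 0 0 0 10;-154 -78 0 0 0 0 10;-186 -94 0 0 0 0 10;-216 -109 0 0 0 0 10;-242 -122 0 0 0 0 10;-258 -130 0 0 0 0 10"
}}

```text
time_s: 43.15
ee_pos: [503.7, -126.8, 235.8]
tool_rot: [0.727, 0.687, -0.001, -0.0]
wrist_force: [0.6, -0.3, -4.8]
width: 28.0
```

Emit:
{"name": "send_rows", "arguments": {
  "steps": "-5 -2 0 0 0 0 10;-9 -5 0 0 0 0 10;-9 -5 10 0 0 0 10;-9 -5 25 0 0 0 10;-9 -5 40 0 0 0 10;-9 -5 40 0 0 0 10;-9 -5 40 0 0 0 10;-9 -5 40 0 0 0 10;-9 -5 40 0 0 0 10;-9 -5 40 0 0 0 10"
}}

```text
time_s: 44.15
ee_pos: [501.3, -132.0, 196.7]
tool_rot: [0.725, 0.688, 0.0, 0.001]
wrist_force: [0.8, -0.2, -4.9]
width: 28.3
```

```bash
python3 bt.py; python3 - <<'E'
from h import *
go(499.5,-132.3,160,86.7)
a=cv2.imread("pics/bA.png");b=cv2.imread("pics/bB.png");w=optics.snapshot("wrist")[:,:,::-1]
A=cv2.resize(a[110:230,200:320],(480,480),interpolation=cv2.INTER_CUBIC)
B=cv2.resize(b[110:240,220:300],(295,480),interpolation=cv2.INTER_CUBIC)
cv2.imwrite("pics/p11.png",np.hstack([A,B]))
E
```

```text
t 44.15 tcp [ 501.3 -132.   196.7] F [ 0.8 -0.2 -4.9] w 28.3
[[0.052, 0.999, 0.001], [0.999, -0.052, -0.0], [-0.0, 0.001, -1.0]]
GO (499.5, -132.3, 160, 86.7) shift [-0.3 -1.5 36.5] turn [0.  0.  0.3]
```

View pics/p11.png

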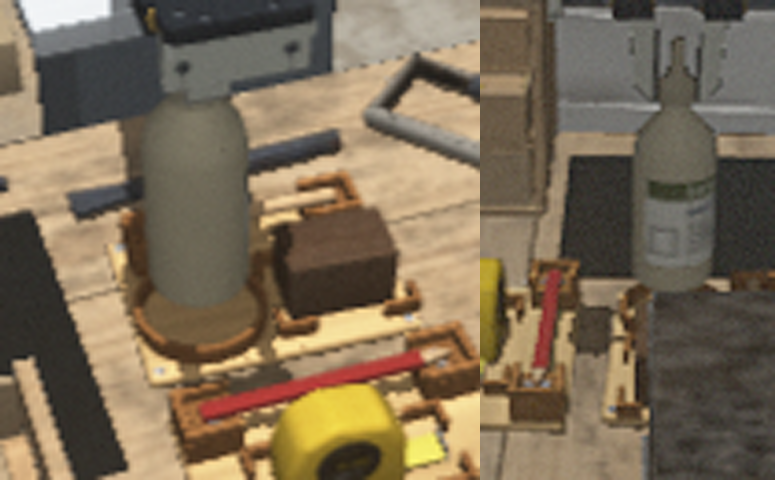

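The bottle hangs upright over the ring, and its base projects inside it. Lowering.

Emit:
{"name": "send_rows", "arguments": {
  "steps": "0 -1 10 0 0 0 10;0 -1 20 0 0 0 10;0 -1 28 0 0 0 10;0 -1 33 0 0 0 10;0 -1 36 0 0 0 10;0 -1 38 0 0 0 10;0 -1 39 0 0 0 10;0 -1 39 0 0 0 10;0 -1 39 0 0 0 10;0 -1 39 0 0 0 10"
}}

```text
time_s: 45.3
ee_pos: [500.0, -132.0, 157.4]
tool_rot: [0.725, 0.688, 0.0, 0.0]
wrist_force: [0.3, 0.4, -5.7]
width: 27.5
```

```bash
python3 -c "
from h import *
state()"
```

```text
t 45.3 tcp [ 500.  -132.   157.4] F [ 0.3  0.4 -5.7] w 27.5
[[0.052, 0.999, 0.001], [0.999, -0.052, -0.0], [-0.0, 0.001, -1.0]]
```

Still hanging freely with the base at about 20, or a little lower, so it's inside the ring. Going down the last bit.

Emit:
{"name": "send_rows", "arguments": {
  "steps": "0 0 1 0 0 0 10;0 0 1 0 0 0 10;0 0 2 0 0 0 10;0 0 2 0 0 0 10;0 0 2 0 0 0 10;0 0 2 0 0 0 10;0 0 2 0 0 0 10;0 0 2 0 0 0 10;0 0 2 0 0 0 10;0 0 2 0 0 0 10"
}}

```text
time_s: 46.3
ee_pos: [499.9, -132.0, 155.2]
tool_rot: [0.725, 0.688, 0.0, 0.0]
wrist_force: [0.1, 0.6, -2.6]
width: 27.8
```

```bash
python3 -c "
from h import *
state()"
```

```text
t 46.3 tcp [ 499.9 -132.   155.2] F [ 0.1  0.6 -2.6] w 27.8
[[0.052, 0.999, 0.0], [0.999, -0.052, 0.0], [0.0, 0.0, -1.0]]
```

Emit:
{"name": "send_rows", "arguments": {
  "steps": "0 0 0.5 0 0 0 10;0 0 0.5 0 0 0 25;0 0 0.5 0 0 0 35;0 0 0.5 0 0 0 45;0 0 0.5 0 0 0 60;0 0 0.5 0 0 0 65;0 0 0.5 0 0 0 65;0 0 -15 0 0 0 65;0 0 -40 0 0 0 65;0 0 -75 0 0 0 65"
}}

```text
time_s: 47.3
ee_pos: [498.3, -131.7, 229.4]
tool_rot: [0.725, 0.688, -0.001, -0.002]
wrist_force: [-0.3, -0.4, -0.3]
width: 59.6
```

Emit:
{"name": "send_rows", "arguments": {
  "steps": "0 0 -40 0 0 0 65;0 0 -80 0 0 0 65;0 0 -90 0 0 0 65;-40 0 -90 0 0 0 65;-80 0 -90 0 0 0 65;-100 0 -90 0 0 0 65;-100 0 -90 0 0 0 65;-100 0 -90 0 0 0 65;-100 0 -90 0 0 0 65;-100 0 -90 0 0 0 65"
}}

```text
time_s: 48.3
ee_pos: [494.9, -230.3, 320.0]
tool_rot: [0.725, 0.689, 0.0, -0.0]
wrist_force: [-0.2, -0.2, 0.4]
width: 59.9
```

```bash
python3 - <<'E'
from h import *
import pickle
s=state();c=optics.calibration("wrist");w=optics.snapshot("wrist")[:,:,::-1].copy();S=optics.calibration("scene");a=optics.snapshot("scene")[:,:,::-1].copy();D=optics.calibration("side");b=optics.snapshot("side")[:,:,::-1].copy();pickle.dump((c,w,S,a,D,b),open("fin.pkl","wb"))
A=cv2.resize(a[130:260,215:345],(360,360),interpolation=cv2.INTER_CUBIC)
W=cv2.resize(w[:230,100:380],(440,361),interpolation=cv2.INTER_CUBIC)[:360]
B=cv2.resize(b[140:240,190:340],(330,220),interpolation=cv2.INTER_CUBIC);Wf=cv2.resize(w[:240],(470,220))
cv2.imwrite("pics/fin.png",np.vstack([np.hstack([A,W]),np.hstack([B,Wf])]))
E
```

```text
t 48.3 tcp [ 494.9 -230.3  320. ] F [-0.2 -0.2  0.4] w 59.9
[[0.05, 0.999, -0.0], [0.999, -0.05, 0.001], [0.001, -0.0, -1.0]]
```

The viewer limit is reached, so the final check is numeric: the bottle's image blob against projections of an upright bottle in the well, plus changes around the other parts.

```bash
python3 - <<'E'
from tri import *
import pickle
c,w,S,a,D,b=pickle.load(open("fin.pkl","rb"));_,a0,_,b0=pickle.load(open("sd.pkl","rb"))
W=np.array([499.5,-132.5,0])
th=np.linspace(0,6.283,60);cyl=lambda r,z:np.c_[W[0]+r*np.cos(th),W[1]+r*np.sin(th),0*th+z]
pts=np.vstack([cyl(31,9),cyl(31,120),cyl(15,153),cyl(15,174),cyl(7,199)])
for n,C,i,i0 in(("scene",S,a,a0),("side",D,b,b0)):
    m=(cv2.absdiff(i,i0).max(2)>25).astype(np.uint8)
    m=cv2.morphologyEx(m,cv2.MORPH_CLOSE,np.ones((3,3)))
    p=proj(C,pts);print(n,"pred box",p.min(0).round(1),p.max(0).round(1),"tip",proj(C,W+[0,0,199]).round(1))
    k,_=cv2.findContours(m,0,2)
    for q in sorted(k,key=cv2.contourArea)[-5:]: print("  blob",cv2.boundingRect(q),cv2.contourArea(q))
    hull=cv2.convexHull(p.astype(np.float32)).astype(np.int32);h=np.zeros(m.shape,np.uint8);cv2.fillConvexPoly(h,hull,1)
    print("  hull px",h.sum(),"changed in hull",(m&h).sum())
# wrist: bottle grey-cream low saturation, seen from -y side
h=cv2.cvtColor(w,cv2.COLOR_BGR2HSV);p=proj(c,pts);print("wrist pred box",p.min(0).round(),p.max(0).round(),"tip",proj(c,W+[0,0,199]).round(1),"cap top",proj(c,W+[0,0,174]).round(1))
m=((h[:,:,1]<75)&(h[:,:,2]>60)).astype(np.uint8)
x0,y0=np.maximum(p.min(0).astype(int)-15,0);x1,y1=p.max(0).astype(int)+15
z=np.zeros_like(m);z[y0:min(y1,212),x0:x1]=m[y0:min(y1,212),x0:x1]
k,_=cv2.findContours(z,0,2)
for q in sorted(k,key=cv2.contourArea)[-3:]: print("  blob",cv2.boundingRect(q),cv2.contourArea(q))
red=cv2.inRange(h,(0,90,40),(8,255,255))|cv2.inRange(h,(172,90,40),(180,255,255));yel=cv2.inRange(h,(20,120,80),(35,255,255))
for n,mm,zz in(("red",red,35),("yellow",yel,60)):
    k,_=cv2.findContours(mm[:212],0,2);q=max(k,key=cv2.contourArea);P=onz(c,q.reshape(-1,2),zz)[:,:2].astype(np.float32);print(n,cv2.minAreaRect(P))
E
```

```text
scene pred box [235.7 127. ] [262.1 197.3] tip [[247.9 128.9]]
  blob (214, 82, 18, 35) 325.0
  blob (356, 148, 37, 70) 1470.0
  blob (162, 0, 61, 99) 3356.5
  blob (204, 129, 80, 89) 3606.0
  blob (233, 0, 56, 116) 3654.5
  hull px 1571 changed in hull 1416
side pred box [261.4 133.4] [284.3 201.1] tip [[273.8 134.5]]
  blob (250, 135, 38, 63) 869.5
  blob (259, 95, 83, 28) 1348.0
  blob (192, 186, 33, 81) 1429.5
  blob (289, 181, 67, 43) 1449.5
  blob (239, 0, 85, 82) 2427.5
  hull px 1324 changed in hull 853
wrist pred box [230.  62.] [284. 119.] tip [[256.7  82.6]] cap top [[256.7  85.7]]
  blob (274, 106, 12, 21) 95.5
  blob (258, 46, 40, 87) 780.0
  blob (217, 46, 70, 76) 2931.0
red ((594.8006591796875, -93.94890594482422), (138.4555206298828, 13.440731048583984), 88.65090942382812)
yellow ((643.6398315429688, -101.24723815917969), (72.22322082519531, 52.70294952392578), 88.13157653808594)
```

The bottle top matches the prediction in both views (scene row 129 vs 128.9, side row 135 vs 134.5). The pencil (x 594.8, 1.3° off the world y axis) and the tape (case y≈-101) haven't moved. Handing in.

```bash
python3 -c "
from h import *
s=state();print(bot.hand_in())"
```

```text
t 48.45 tcp [ 494.7 -231.   320.1] F [ 0.1 -0.3  0.4] w 59.7
[[0.051, 0.999, 0.0], [0.999, -0.051, 0.0], [0.0, 0.0, -1.0]]
the job is handed in; nothing more can be done
None
```

Both kits are made up, and I handed the job in at about 48 s; no verdict is reported.

- **Gluing tray:** the bottle stands in the well, the block lies in its bay and the dowel lies in its rests.
- **Marking tray:** the tape stands in its bay and the pencil lies in its rests.
- **Left alone:** none of my moves went to the cold chisel, pliers or sanding block, but I did not measure them again at the end.

**Last checks:**
- **Bottle:** its top matched an upright bottle in the well to within about 1 px in both fixed views.
- **Pencil and tape:** the final wrist view put the pencil at x≈595 mm, about 1.3° from the world y axis. The tape's case was at y≈-101 mm, so its middle is near -87 mm, as planned.
- **Block and dowel:** I did not measure these again at the end. The block's top measured about 1 mm from its bay centre just before I set the dowel down. A later picture showed the dowel in its rests, and others showed the block in its bay.
- **Arm:** retracted to 320 mm height and touching nothing.

**What went wrong or disagreed:**
- **Tape contact:** when I first set the tape down it met the board about 7 mm earlier than expected, probably because it had slipped in the grip. The wrist force reached about 40 N, so I backed off, lowered it gently and released. It then stood inside all four fences.
- **Last picture:** I miscounted the pictures and could not view the final one, so the last check was numeric only. In the side view, part of the bottle's outline did not show up as changed (853 of 1324 px).

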